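# Load the plaster-mould drying box and set its vent lever

### The arm

A 6-joint arm with a two-finger parallel gripper is mounted at the origin on the work surface. World frame = base frame: x ahead of the robot, y to its left, z up, the work surface at z = 0. Lengths are in m, angles in degrees, forces in N, time in s.
With the tool pointing down it reaches from about 0.3 to 0.875 m from the base axis. Payload 6.4 kg.
Tool frame: the origin (TCP) lies midway between the tips of the shut fingers; the grasp point (between the pads) lies 19 mm behind it; z points along the fingers, y is the line along which they close (so a half turn about z gives the same grasp; the last joint's range is limited). The gripper opens to 85 mm and grips with 20 to 120 N. Pads are 22 mm wide; open, the fingers measure 114 mm over their backs; the gripper's body (76 mm by 85 mm) begins 54 mm behind the grasp point. The pads swing forward as they close: fully open they stand 13 mm farther back than shut.
Start: joints at [-11.82, 10.359, 92.074, -0, 77.567, -11.82], TCP at [0.575, 0, 0.208] pointing down, gripper open.
Joint ranges: [-171.53, 171.53], [-51.25, 118.39], [17.06, 147.69], [-65.23, 245.23], [0, 150.52], [-178.68, 178.68]. Speed limits (degrees/s): [147.25, 147.25, 172.46, 180, 180, 180].

### API

Orientations are given as [roll, pitch, yaw] about the fixed x, y, z axes, in that order (R = Rz(yaw) Ry(pitch) Rx(roll)).
In Python, from station import arm gives the robot as it stands.
- The arm moves only by the tool send_rows, never from a script. Its argument "commands" is a list of rows, each an object with "delta_rot": the turn, a rotation vector about the tool's x, y, z in rad, a list of three; "linear": the shift along the tool's x, y, z in mm, a list of three; "hand": the opening in per cent of the stroke, from 0 (shut) to 100 (fully open). In form: [{"delta_rot": [wx, wy, wz], "linear": [tx, ty, tz], "hand": hand}, ...]. A call has 1 to 20 rows; each row shifts and turns the commanded pose from where the row before left it, along the tool's axes as they then stand; what a row does not reach is not made up. A row lasts 1/8 s, in which the tool goes at most 62.5 mm and 10.7 degrees, less where a joint would pass 70% of its speed; a pose out of reach is approached as far as the arm can. A call is refused whole if a number of a shift passes 62.5 or a number of a turn 0.188, either way. A call with a gripper value outside its range is refused whole. The fingers move at their own pace and stop on an object; "newtons" is the grip in N (left out, the last holds). Time passes only in rows, so rows that do not move let the fingers close. It gives the time, the measured TCP pose, the force, the opening and the grip force at its end, in the units of the state.
- arm.get_obs(): the state, without advancing time (a new reading comes with each control period).
- arm.grab_frame(name): name is "scene" or "side" or "wrist"; returns (picture, depth): 400x640x3 uint8, blue, green, red; 400x640 float32, m along the optical axis (not along the pixel's ray), 0 where there is no reading.
- arm.camera_info(name): a dict with "intrinsics" (3x3 intrinsics, pixels), "T" (4x4, takes a point from camera to world coordinates). Camera axes: x right, y up, looking along -z (the intrinsics and any distortion apply to the point x, -y, -z); pixel columns grow to the right and rows downward; lengths in m; the calibration is good to about 2 mm. A picture is of the moment at which its call begins: read the wrist's pose just before it. camera_info takes no time and is no camera call; for the wrist camera it gives the pose at the moment of the call.
- arm.job_done(): hands the job in; it is judged then, once.
The state is a dict: "time_s": time; "joint_positions": joint angles; "qvel": joint speeds; "effort": joint torques, N m; "position": TCP position; "tool_rot": TCP orientation; "force": force on the tool from outside, world axes, zero at the start; "ft_torque": the same for the moment, N m; "opening": finger opening in m; "grasp_force": force on a finger pad.
Only numpy, scipy, OpenCV 4.12 (cv2) and the standard library are available. Lean on these libraries where they do the work, as an engineer would, in place of code of your own. Each camera call takes 0.05 s, during which the arm holds its last target. There are 200 camera calls.

### The job

Put the damp plaster moulds in to dry: swing the hasp off the drying box's lid, open the lid fully and lay every mould that is on the ware board side by side on the floor of the box, none on top of another. Then shut the lid, swing the hasp down over its catch again, and last of all lift the vent lever out of the notch nearer the robot, take it along its slot and let it drop fully home in the far notch. Leave the brush jar and the pinch bowl on the banding wheel where they stand.

Things in the scene. Friction and masses are not known exactly. Their poses are not given: they have to be found in the camera images.
- drybox: fixed drying box of bare aluminium: tray 170 mm (x) x 250 mm (y), 62 mm high, walls and floor 5 mm, under a hinged lid 6 mm thick; grey lever casing on its left, 126 to 192 mm along y, 120 mm long, 71 mm high. Origin: centre of its underside; x away from the robot (hasp at the front wall, lid hinge at the far one), y left, z up. Turned up to 0.22 rad.
- drybox_floor (a point): centre of the inside floor, 5 mm above the table; clear floor 160 mm (x) x 240 mm (y)
- lid (a joint): lid angle, rad: 0 shut, growing as it opens upward and away from the robot to the stop at 1.75. 250 g, damped hinge; left alone it falls shut from below about 1.5 and falls open to the stop from above about 1.6.
- lid_hinge (a point): middle of the lid's hinge line, which lies along the box's y at the far rim, 62 mm up. Fully open, the lid stands up to 230 mm above the table
- lid_grip (a point): centre of the lid's black T-handle: a bar 36 mm long (along y), 18 mm thick, on a post, its axis 34 mm above the lid's top face. In the lid's frame it is 145 mm from the hinge line, 45 mm to +y of the middle and 40 mm above the lid's underside; it swings with the lid.
- hasp (a joint): hasp angle, rad: 0 lying flat over the lid with the catch stud standing through its slot, growing as its end is swung up and back towards the robot, to the stop at 2.6 where it sticks out in front of the box, 30 deg above level. Hardly any friction: it falls to whichever stop it is past upright towards (upright at about 1.6). 60 g.
- hasp_hinge (a point): middle of the hasp's hinge pin, along the box's y, on the front rim: at x -91, y -60, z +73 mm in the box's frame
- hasp_grip (a point): middle of the hasp's grip lug, a plate 24 mm wide (y), 6 mm thick, standing up 22 mm at the end of the flap: 53 mm from the hinge pin along the flap and 12 mm above the flap's mid-plane; it goes round with the hasp. Shut, it is 16.5 mm above the lid's top. The flap is 24 mm wide, with a slot for the lid's 6 x 8 mm catch stud (17 mm tall, 30 mm from the pin).
- lever_swing (a joint): angle of the vent lever, rad: at 0 to 0.05 it leans 0.4 rad towards the robot, in the near notch; at 0.8 it leans 0.4 rad away, in the far notch. It turns about point lever_pivot in the box's x-z plane. Stops at 0 and 0.8; light friction.
- lever_lift (a joint): how far the lever is pulled out along its own stem, m: 0 fully down in a notch, 0.022 at the upper stop. A steel ridge blocks the cross pin between the notches: it must be out by more than 0.012 to pass (0.017 is comfortable); resting on the ridge it reads about 0.012. A spring pulls it down with 2.5 N, 5 N when fully out.
- lever_pivot (a point): the lever's pivot axis, along the box's y: at x 0, y +165, z +30 mm in the box's frame
- lever_grip (a point): centre of the lever's black T-grip: a bar 34 mm long (along y), 20 mm thick, 118 mm from the pivot along the stem when down (plus the lift). Two gate plates 26 mm wide over all stand under it, up to 68 mm from the pivot.
- wareboard: fixed thin brown board 240 x 260 mm, 6 mm thick, on which the damp moulds lie. Origin: centre of its underside
- mould0: round plaster press mould, a solid off-white puck 46 mm across and 28 mm high with a shallow pattern in its top, 50 to 100 g. Origin: centre of its underside; z up as it lies. May be absent.
- mould0_mid (a point): the middle of the solid of mould0, 14 mm above its underside. None if the mould is absent.
- mould1: round plaster press mould, a solid off-white puck 46 mm across and 28 mm high with a shallow pattern in its top, 50 to 100 g. Origin: centre of its underside; z up as it lies. May be absent.
- mould1_mid (a point): the middle of the solid of mould1, 14 mm above its underside. None if the mould is absent.
- mould2: square plaster press mould, a solid off-white block 44 x 44 mm and 28 mm high with a shallow pattern in its top, 50 to 100 g. Origin: centre of its underside; z up as it lies, x and y square to its sides. May be absent.
- mould2_mid (a point): the middle of the solid of mould2, 14 mm above its underside. None if the mould is absent.
- mould3: square plaster press mould, a solid off-white block 44 x 44 mm and 28 mm high with a shallow pattern in its top, 50 to 100 g. Origin: centre of its underside; z up as it lies, x and y square to its sides. May be absent.
- mould3_mid (a point): the middle of the solid of mould3, 14 mm above its underside. None if the mould is absent.
- brush_jar: blue jar of brushes to the left of the box, 72 mm across, jar 100 mm high, brushes up to 210 mm. Origin: centre of its underside. Leave it alone.
- pinch_bowl: terracotta bowl 104 mm across, 45 mm high, on a banding wheel 72 mm high and 170 mm across, beyond the work. Origin: centre of its underside. Leave it alone.
Not all that is in view belongs to the job. What is shaped like the mould2 but blue is not meant.

How it is judged:
By the outcome, as a careful person would: the job done as asked, in the order asked, and still so for the second after the job is handed in, with the robot touching nothing.
Of mould0, mould1, mould2, mould3 only 2 to 4 are there at a start; the rules pass over those that are not, and their reading is None.
At some moment in a run one of mould0, mould1, mould2, mould3 may be knocked a few centimetres aside while the robot is not near it.
Once in a run the grip may slacken for a moment while it holds something.
It also fails if it takes over 210 s, if anything falls off the work surface, if the arm or the gripper's body presses on something with over 40 N, if the wrist force passes 120 N, or if a joint passes its speed limit or range.

## Working session

There is one attempt and no reset: what is moved stays moved. The work goes in short steps, Python scripts to look and compute and a tool call to move; the robot and the scene stay as the last step left them, time stands still between calls to the robot, and variables do not carry over. Pictures are saved under pics/ and viewed, at most 14 in all, crops included, and the job is handed in when it is done.

Besides the shell and the picture viewer there is one more tool, called after "Call:" by a JSON object that holds its "fn" and its "kwargs". send_rows: Moves the arm, as the interface text tells. Its arguments: {"type":"object","properties":{"commands":{"type":"array","items":{"type":"object","properties":{"delta_rot":{"type":"array","items":{"type":"number"}},"linear":{"type":"array","items":{"type":"number"}},"hand":{"type":"number"}}}},"newtons":{"type":"number"}},"required":["commands"]}

```bash
ls; mkdir -p pics; cat > h.py <<'E'
import numpy as np, cv2
from station import arm
def cam(n):
    c=arm.camera_info(n); return np.array(c["intrinsics"]),np.array(c["T"]),c
def grab(n):
    K,T,c=cam(n); im,d=arm.grab_frame(n); return im,d,K,T
def cloud(d,K,T):
    v,u=np.mgrid[0:d.shape[0],0:d.shape[1]]
    p=np.stack([(u-K[0,2])/K[0,0]*d,-(v-K[1,2])/K[1,1]*d,-d],-1)
    return p@T[:3,:3].T+T[:3,3]
def ray(uv,z,K,T):
    uv=np.atleast_2d(np.array(uv,float)); r=np.stack([(uv[:,0]-K[0,2])/K[0,0],-(uv[:,1]-K[1,2])/K[1,1],-np.ones(len(uv))],-1)@T[:3,:3].T
    return T[:3,3]+r*((z-T[2,3])/r[:,2])[:,None]
def px(P,K,T):
    q=(np.atleast_2d(P)-T[:3,3])@T[:3,:3]; return np.stack([K[0,0]*q[:,0]/-q[:,2]+K[0,2],-K[1,1]*q[:,1]/-q[:,2]+K[1,2]],-1)
E
python3 - <<'E'
from h import *
for n in("scene","side","wrist"):
    im,d,K,T=grab(n); cv2.imwrite(f"pics/{n}0.png",im); np.savez(f"{n}0.npz",im=im,d=d,K=K,T=T)
    print(n,K.tolist(),T.round(3).tolist(),[k for k in cam(n)[2]],(d>0).mean())
print(arm.get_obs())
E
```

```text
pics
scene [[415.19101808152595, 0.0, 322.1978200114103], [0.0, 415.19101808152595, 199.87891523939595], [0.0, 0.0, 1.0]] [[0.354, -0.645, 0.677, 1.545], [0.935, 0.257, -0.244, -0.301], [-0.016, 0.72, 0.694, 1.069], [0.0, 0.0, 0.0, 1.0]] ['intrinsics', 'T'] 0.98779296875
side [[518.8155630117129, 0.0, 322.04663341211125], [0.0, 518.8155630117129, 198.2297076085352], [0.0, 0.0, 1.0]] [[0.84, 0.321, -0.437, -0.03], [-0.542, 0.49, -0.682, -0.98], [-0.005, 0.81, 0.586, 0.98], [0.0, 0.0, 0.0, 1.0]] ['intrinsics', 'T'] 0.99190625
wrist [[327.2368516886972, 0.0, 323.76562651864833], [0.0, 327.2368516886972, 202.56509507108294], [0.0, 0.0, 1.0]] [[1.0, -0.0, 0.001, 0.575], [-0.0, 0.964, 0.267, 0.068], [-0.001, -0.267, 0.964, 0.373], [0.0, 0.0, 0.0, 1.0]] ['intrinsics', 'T'] 0.9961328125
{'time_s': 0.15, 'joint_positions': array([-1.18223508e+01,  1.03935291e+01,  9.21183205e+01, -2.42978683e-04,
        7.75684373e+01, -1.18191984e+01]), 'qvel': array([-0.05061067, -0.18294339, -0.10785593,  0.00281587,  0.09066825,
        0.07195124]), 'effort': array([ 1.94259010e-03, -4.45260644e+01, -3.51692533e+01, -1.26067753e-04,
        5.82284134e-03,  2.14055274e-05]), 'position': array([5.74539546e-01, 9.00443211e-05, 2.07278742e-01]), 'tool_rot': array([-1.79921367e+02, -1.62125249e-02,  8.99968889e+01]), 'force': array([-0.42788888,  0.05121185,  0.27407578]), 'ft_torque': array([0.02622383, 0.02754402, 0.01974929]), 'grasp_force': 0.0, 'opening': 0.08538936285766947}
```

View pics/scene0.png

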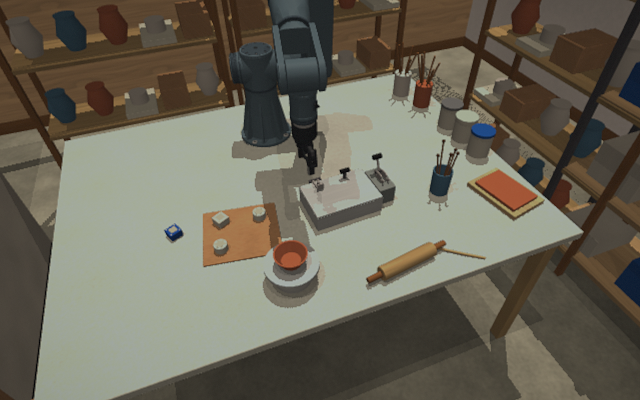

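View pics/side0.png

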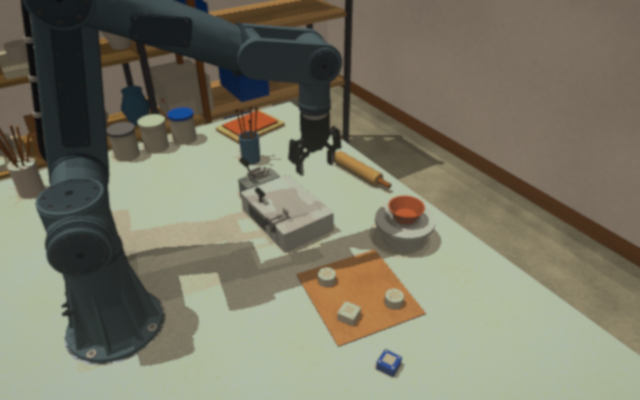

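Scene: board at (240,234) carrying a square (220,219) and two round moulds (259,214), (220,246); a blue decoy lies off the board at (173,232); box at (340,203), T-handle (345,173), hasp (317,184), lever (377,157). The side view agrees: moulds at (327,277), (394,298), (348,313) and blue decoy at (389,361).

```bash
python3 - <<'E'
from h import *
C=[]
for n in("scene","side","wrist"):
    f=np.load(n+"0.npz"); P=cloud(f["d"],f["K"],f["T"]); im=f["im"]; hsv=cv2.cvtColor(im,cv2.COLOR_BGR2HSV)
    ok=(f["d"]>0)
    # lid top
    m=ok&(abs(P[...,2]-.068)<.005)&(P[...,0]>.3)&(P[...,0]<.8)&(abs(P[...,1])<.35)
    lab=cv2.connectedComponentsWithStats(m.astype(np.uint8))
    for i in range(1,lab[0]):
        if lab[2][i,4]>150:
            q=P[lab[1]==i]; r=cv2.minAreaRect(q[:,:2].astype(np.float32)*1000); print(n,"z68",lab[2][i],q.mean(0).round(3),[np.round(x,1) for x in r])
    # pale tops on board
    m=ok&(P[...,2]>.022)&(P[...,2]<.045)&(P[...,0]>.2)&(P[...,0]<1)&(P[...,1]>-.6)&(P[...,1]<.0)
    lab=cv2.connectedComponentsWithStats(m.astype(np.uint8))
    for i in range(1,lab[0]):
        if 30<lab[2][i,4]<2500:
            q=P[lab[1]==i]; top=q[q[:,2]>np.percentile(q[:,2],90)-.006]; r=cv2.minAreaRect(top[:,:2].astype(np.float32)*1000)
            print(n,"obj",lab[2][i,:5],lab[3][i].round(),top.mean(0).round(3),[np.round(x,1) for x in r],hsv[lab[1]==i].mean(0).round())
    # board
    m=ok&(abs(P[...,2]-.006)<.006)&(hsv[...,0]<18)&(hsv[...,1]>110)&(P[...,1]<0)&(P[...,0]<1)
    if m.sum()>300: 
        print(n,"board",[np.round(x,1) for x in cv2.minAreaRect(P[m][:,:2].astype(np.float32)*1000)])
    # blobs higher
    m=ok&(P[...,2]>.085)&(P[...,2]<.17)&(P[...,0]>.4)&(P[...,0]<.75)&(abs(P[...,1])<.4)
    lab=cv2.connectedComponentsWithStats(m.astype(np.uint8))
    for i in range(1,lab[0]):
        if 8<lab[2][i,4]<2500:
            q=P[lab[1]==i]; print(n,"hi",lab[3][i].round(),lab[2][i,4],q.mean(0).round(3),q.min(0).round(3),q.max(0).round(3))
E
```

```text
scene z68 [ 299  168   97   51 2412] [0.557 0.138 0.069] [array([546.6, 160.5]), array([179.5, 318.6]), np.float64(2.2)]
scene obj [253 207  13  12 124] [259. 212.] [ 0.507 -0.163  0.035] [array([ 506.7, -162.6]), array([42.2, 43. ]), np.float64(75.9)] [ 28.  43. 146.]
scene obj [212 211  18  15 155] [220. 218.] [ 0.485 -0.295  0.035] [array([ 483.6, -295. ]), array([45.7, 46. ]), np.float64(31.2)] [ 28.  43. 148.]
scene obj [165 223  18  15 143] [173. 230.] [ 0.478 -0.456  0.029] [array([ 478. , -455.9]), array([46.9, 43.6]), np.float64(24.4)] [ 88. 110. 132.]
scene obj [213 238  15  14 152] [220. 244.] [ 0.605 -0.318  0.035] [array([ 604. , -319.1]), array([44.8, 42.4]), np.float64(21.7)] [ 29.  43. 150.]
scene board [array([-623.8, -537.3]), array([2689. , 1122.7]), np.float64(10.9)]
scene hi [379. 165.] 145 [0.52  0.289 0.116] [0.494 0.271 0.086] [0.561 0.309 0.153]
scene hi [345. 170.] 58 [0.491 0.168 0.105] [0.479 0.151 0.087] [0.497 0.187 0.116]
scene hi [321. 184.] 21 [0.514 0.067 0.092] [0.49  0.055 0.085] [0.519 0.076 0.098]
scene hi [286. 243.] 72 [ 0.746 -0.131  0.113] [ 
[... 1594 characters left out ...]
 [0.485 0.067 0.068] [array([485.1,  66.7]), array([36.1, 12.3]), np.float64(2.0)]
wrist z68 [ 461  229   95   72 3998] [ 0.763 -0.077  0.071] [array([766.2, -81.3]), array([92.9, 63.7]), np.float64(28.0)]
wrist obj [ 246  290   40   39 1185] [266. 309.] [ 0.505 -0.159  0.034] [array([ 504.5, -160.4]), array([45.8, 44.7]), np.float64(43.1)] [ 31.  43. 142.]
wrist board [array([ 697.4, -212. ]), array([166. , 522.1]), np.float64(81.5)]
wrist hi [251. 112.] 266 [0.515 0.068 0.093] [0.51  0.056 0.085] [0.517 0.08  0.096]
wrist hi [225. 113.] 48 [0.491 0.067 0.086] [0.488 0.063 0.085] [0.494 0.071 0.087]
wrist hi [519. 308.] 39 [ 0.749 -0.101  0.115] [ 0.747 -0.104  0.108] [ 0.75  -0.097  0.118]
```

View pics/wrist0.png

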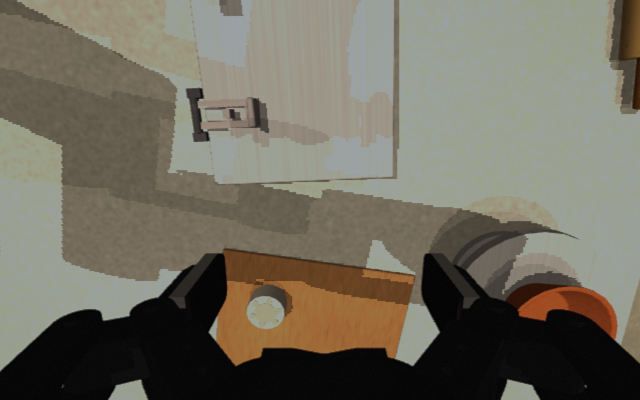

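Candidates: black grips at scene pixels (317,184) = hasp lug, (345,172) = lid T-handle, (378,157) = lever T-grip; pale blocks (220,219), (259,214), (220,246) on the board = moulds, versus blue block (173,232) off the board = decoy. By the description, hasp first. The wrist picture shows the hasp lug at (251,113) with its hinge at (195,115). I'll rise over the box for the close look.

Call:
{"fn": "send_rows", "kwargs": {"commands": [{"linear":[50,-8,-30],"hand":100},{"linear":[50,-8,-30],"hand":100},{"linear":[40,-8,-30],"hand":60},{"linear":[0,0,0],"hand":60},{"linear":[0,0,0],"hand":60}]}}

```text
invalid input at $.commands[0]: expected keys delta_rot, linear, hand
```

```bash
python3 - <<'E'
from h import *
print(arm.get_obs()["position"],arm.get_obs()["tool_rot"],arm.get_obs()["opening"])
im,d,K,T=grab("wrist"); cv2.imwrite("pics/w1.png",im); P=cloud(d,K,T)
x,y,z=P[...,0],P[...,1],P[...,2]
m=(abs(z-.068)<.004)&(y<.26)&(y>-.02)&(x>.4)&(x<.7)
print("lid",m.sum(),z[m].mean(),[np.round(a,2) for a in cv2.minAreaRect(P[m][:,:2].astype(np.float32)*1000)])
# edges: far edge (max x per y), right edge (min y per x)
q=P[m]
ys=np.arange(.03,.22,.01); fe=np.array([[q[abs(q[:,1]-a)<.003][:,0].max(),a] for a in ys]); print("far",np.polyfit(fe[:,1],fe[:,0],1), np.polyval(np.polyfit(fe[:,1],fe[:,0],1),.128))
xs=np.arange(.49,.62,.01); re=np.array([[a,q[abs(q[:,0]-a)<.003][:,1].min()] for a in xs]); print("right",np.polyfit(re[:,0],re[:,1],1),np.polyval(np.polyfit(re[:,0],re[:,1],1),.55))
for nm,mm in {"handle":(z>.09)&(z<.13)&(abs(y-.166)<.04)&(abs(x-.49)<.04),"lug":(z>.088)&(z<.11)&(abs(y-.067)<.03)&(abs(x-.514)<.02),"lever":(z>.13)&(z<.18)&(y>.25)&(y<.34)}.items():
    if mm.sum(): print(nm,mm.sum(),P[mm].mean(0).round(4),P[mm].min(0).round(4),P[mm].max(0).round(4),[np.round(a,1) for a in cv2.minAreaRect(P[mm][:,:2].astype(np.float32)*1000)])
f=np.load("scene0.npz");Q=cloud(f["d"],f["K"],f["T"]);
for n,a,b in(("jar",Q,(Q[...,2]>.04)&(Q[...,2]<.25)&(Q[...,1]>.34)&(Q[...,1]<.6)&(Q[...,0]>.4)&(Q[...,0]<.8)),):
    q=a[b]; print(n,len(q),q.mean(0).round(3),q.min(0).round(3),q.max(0).round(3)); q=q[q[:,2]>.11]; print("brushes",q.min(0).round(3),q.max(0).round(3))
E
```

```text
[5.74539546e-01 9.00443211e-05 2.07278742e-01] [-1.79921367e+02 -1.62125249e-02  8.99968889e+01] 0.08538936285766947
lid 33585 0.06813664652596504 [array([544.9 ,  82.27]), array([182.55, 156.7 ]), np.float64(2.21)]Traceback (most recent call last):
  File "<stdin>", line 9, in <module>
    return umr_maximum(a, axis, None, out, keepdims, initial, where)
ValueError: zero-size array to reduction operation maximum which has no identity
```

View pics/w1.png

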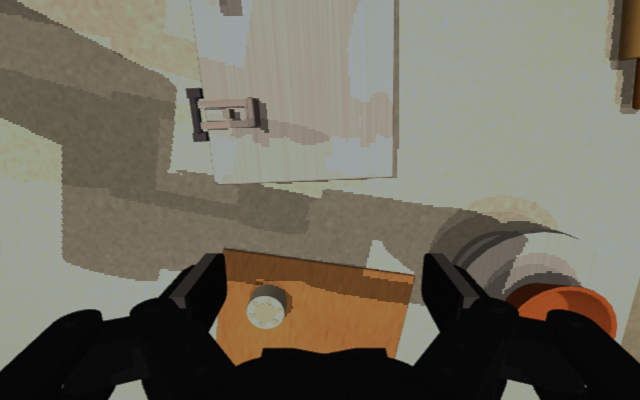

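The call was refused (every row needs all three keys), so the picture is the same view as before. Resending.

Call:
{"fn": "send_rows", "kwargs": {"commands": [{"delta_rot":[0,0,0],"linear":[50,-8,-30],"hand":100},{"delta_rot":[0,0,0],"linear":[50,-8,-30],"hand":100},{"delta_rot":[0,0,0],"linear":[40,-8,-30],"hand":60},{"delta_rot":[0,0,0],"linear":[0,0,0],"hand":60},{"delta_rot":[0,0,0],"linear":[0,0,0],"hand":60}]}}

```text
time_s: 0.82
position: [0.5507, 0.1397, 0.2972]
tool_rot: [-179.9, 0.0, 90.0]
force: [-0.0, -0.2, -1.2]
opening: 0.0516
grasp_force: 0.0
```

```bash
python3 - <<'E'
from h import *
print(arm.get_obs()["position"],arm.get_obs()["tool_rot"],arm.get_obs()["opening"])
im,d,K,T=grab("wrist"); cv2.imwrite("pics/w2.png",im[0:300,100:500]); P=cloud(d,K,T)
x,y,z=P[...,0],P[...,1],P[...,2]
m=(abs(z-.068)<.004)&(y<.26)&(y>-.02)&(x>.4)&(x<.7)
print("lid",m.sum(),z[m].mean(),[np.round(a,2) for a in cv2.minAreaRect(P[m][:,:2].astype(np.float32)*1000)])
q=P[m]
ys=[a for a in np.arange(.03,.22,.01) if (abs(q[:,1]-a)<.003).any()]; fe=np.array([[q[abs(q[:,1]-a)<.003][:,0].max(),a] for a in ys]); c=np.polyfit(fe[:,1],fe[:,0],1);print("far",c, np.polyval(c,.128))
xs=[a for a in np.arange(.49,.62,.01) if (abs(q[:,0]-a)<.003).any()]; re=np.array([[a,q[abs(q[:,0]-a)<.003][:,1].min()] for a in xs]); c=np.polyfit(re[:,0],re[:,1],1); print("right",c,np.polyval(c,.55))
for nm,mm in {"handle":(z>.09)&(z<.13)&(abs(y-.166)<.04)&(abs(x-.49)<.04),"lug":(z>.088)&(z<.11)&(abs(y-.067)<.03)&(abs(x-.514)<.02),"lever":(z>.13)&(z<.18)&(y>.25)&(y<.34)}.items():
    if mm.sum(): print(nm,mm.sum(),P[mm].mean(0).round(4),P[mm].min(0).round(4),P[mm].max(0).round(4),[np.round(a,1) for a in cv2.minAreaRect(P[mm][:,:2].astype(np.float32)*1000)])
f=np.load("scene0.npz");Q=cloud(f["d"],f["K"],f["T"]);
q=Q[(Q[...,2]>.04)&(Q[...,2]<.25)&(Q[...,1]>.34)&(Q[...,1]<.6)&(Q[...,0]>.4)&(Q[...,0]<.8)]
print("jar",len(q),q.mean(0).round(3),q.min(0).round(3),q.max(0).round(3)); q=q[q[:,2]>.11]; print("brushes",q.min(0).round(3),q.max(0).round(3))
E
```

```text
[0.55069235 0.13968183 0.29718701] [-1.79942469e+02  3.15153044e-02  9.00202071e+01] 0.051631771973573624
lid 26858 0.06825512570213367 [array([543.35, 132.83]), array([182.05, 258.12]), np.float64(2.17)]
far [-0.00196983  0.63245779] 0.6322056544690947
right [ 0.04388305 -0.01862429] 0.005511393038779969
handle 558 [0.4881 0.1725 0.1089] [0.4774 0.154  0.0977] [0.4963 0.1901 0.1127] [array([487.1, 171.9]), array([18., 36.]), np.float64(2.9)]
lug 102 [0.514  0.069  0.0938] [0.5109 0.0573 0.0882] [0.5169 0.0799 0.0964] [array([513.7,  68.6]), array([ 6. , 22.6]), np.float64(1.8)]
lever 799 [0.4998 0.2868 0.1463] [0.4886 0.275  0.1317] [0.509  0.3018 0.1515] [array([498.8, 288.3]), array([19.9, 26.3]), np.float64(2.2)]
jar 616 [0.621 0.498 0.104] [0.577 0.463 0.04 ] [0.653 0.541 0.218]
brushes [0.577 0.463 0.111] [0.652 0.541 0.218]
```

View pics/w2.png

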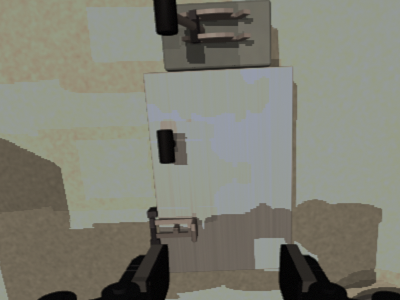

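Close crop: box lid with black T-handle (166,146), hasp with lug (195,228), lever grip (164,15). Choices confirmed by size: 18×36 bar, 6×23 lug. Box at (0.549, 0.130), yaw 2.4°, and the jar is well clear. Turning the hand and approaching the hasp.

Call:
{"fn": "send_rows", "kwargs": {"commands": [{"delta_rot":[0,0,0.17],"linear":[0,0,0],"hand":60},{"delta_rot":[0,0,0.17],"linear":[0,0,0],"hand":60},{"delta_rot":[0,0,0.17],"linear":[0,0,0],"hand":60},{"delta_rot":[0,0,0.17],"linear":[0,0,0],"hand":60},{"delta_rot":[0,0,0.17],"linear":[0,0,0],"hand":60},{"delta_rot":[0,0,0.17],"linear":[0,0,0],"hand":60},{"delta_rot":[0,0,0.17],"linear":[0,0,0],"hand":60},{"delta_rot":[0,0,0.17],"linear":[0,0,0],"hand":60},{"delta_rot":[0,0,0.169],"linear":[0,0,0],"hand":60},{"delta_rot":[0,0,0],"linear":[-10,17,37],"hand":60},{"delta_rot":[0,0,0],"linear":[-10,17,37],"hand":60},{"delta_rot":[0,0,0],"linear":[-10,17,37],"hand":60},{"delta_rot":[0,0,0],"linear":[-10,17,37],"hand":60},{"delta_rot":[0,0,0],"linear":[0,0,0],"hand":60}]}}

```text
time_s: 2.62
position: [0.5103, 0.0688, 0.146]
tool_rot: [-179.9, 0.5, 2.2]
force: [-0.7, -0.1, 1.4]
opening: 0.051
grasp_force: 0.0
```

```bash
cat >> h.py <<'E'
O=np.array([.549,.130,0]); YAW=np.radians(2.4)
RB=np.array([[np.cos(YAW),-np.sin(YAW),0],[np.sin(YAW),np.cos(YAW),0],[0,0,1]])
def rt():
    from scipy.spatial.transform import Rotation as Ro
    s=arm.get_obs(); return Ro.from_euler("xyz",s["tool_rot"],degrees=True).as_matrix(), s["position"]
def moves(W,grasp=True):
    "world grasp-point targets -> successive tool shifts, mm"
    R,p=rt(); p=p.copy()
    for w in np.atleast_2d(W):
        t=w+R[:,2]*.019 if grasp else w
        print((R.T@(t-p)*1000).round(1).tolist()); p=t
def box(P): return O+np.atleast_2d(P)@RB.T
def hasp(th): th=np.array(th)+.2227; return box(np.stack([-.091+.0543*np.cos(th),-.060+0*th,.073+.0543*np.sin(th)],-1))
def lid(th): th=np.array(th); return box(np.stack([.085-.145*np.cos(th)+.040*np.sin(th),.045+0*th,.062+.145*np.sin(th)+.040*np.cos(th)],-1))
def lever(th,l): a=np.array(th)-.4; r=.118+np.array(l); return box(np.stack([r*np.sin(a),.165+0*a,.030+r*np.cos(a)],-1))
E
python3 - <<'E'
from h import *
print(rt()); moves(hasp([0])+[0,0,.008])
print("arc");R,p=rt(); H=hasp(np.arange(0,2.01,.2)); D=np.diff(H,axis=0); print((D@R*1000).round(1).tolist())
E
```

```text
(array([[ 9.99231091e-01,  3.81827582e-02, -8.90523249e-03],
       [ 3.81901597e-02, -9.99270270e-01,  6.62523566e-04],
       [-8.87343710e-03, -1.00210640e-03, -9.99960128e-01]]), array([0.51032432, 0.0688138 , 0.14602717]))
[3.6, 0.5, 72.0]
arc
[[-3.5, 0.0, -10.3], [-5.5, 0.0, -9.3], [-7.2, 0.0, -8.1], [-8.7, 0.0, -6.5], [-9.8, 0.0, -4.6], [-10.5, 0.0, -2.6], [-10.8, 0.0, -0.4], [-10.7, 0.0, 1.7], [-10.1, 0.0, 3.8], [-9.2, 0.0, 5.8]]
```

Call:
{"fn": "send_rows", "kwargs": {"commands": [{"delta_rot":[0,0,0],"linear":[4,0,36],"hand":60},{"delta_rot":[0,0,0],"linear":[0,0,35],"hand":60},{"delta_rot":[0,0,0],"linear":[0,0,0],"hand":60},{"delta_rot":[0,0,0],"linear":[0,0,0],"hand":10},{"delta_rot":[0,0,0],"linear":[0,0,0],"hand":10},{"delta_rot":[0,0,0],"linear":[0,0,0],"hand":10}], "newtons": 25}}

```text
time_s: 3.38
position: [0.5189, 0.0706, 0.0804]
tool_rot: [180.0, -0.1, 2.4]
force: [-0.9, -0.1, 0.9]
opening: 0.0086
grasp_force: 0.0
```

```bash
python3 - <<'E'
from h import *
s=arm.get_obs(); print(s["position"],s["opening"],s["grasp_force"],s["qvel"].round(2))
im,d,K,T=grab("wrist"); cv2.imwrite("pics/w3.png",im)
E
```

```text
[0.51887351 0.07056165 0.08036878] 0.008562581835455439 0.0 [-0.09  0.36  0.46 -0.05 -0.14 -0.02]
```

View pics/w3.png

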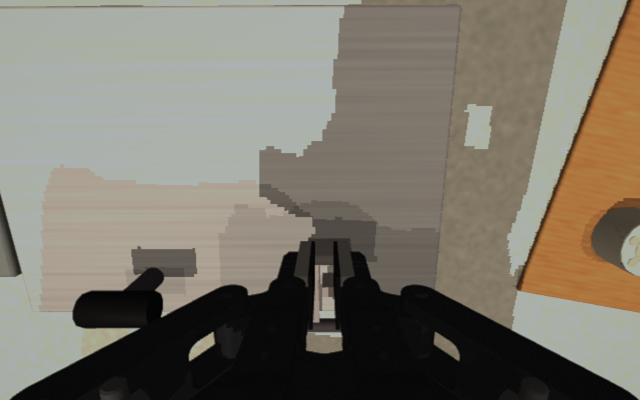

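```bash
python3 - <<'E'
from h import *
im,d,K,T=grab("wrist"); P=cloud(d,K,T); s=arm.get_obs()
print("tcp",s["position"],px(s["position"],K,T).round(), "lug mid/top",px(hasp([0]),K,T).round(),px(hasp([0])+[0,0,.011],K,T).round())
print(T.round(3).tolist())
for v in range(232,335,8): print(v,[P[v,u].round(3).tolist() for u in (300,321,335,350)])
E
```

```text
tcp [0.51837302 0.07058229 0.07978783] [[325. 241.]] lug mid/top [[328. 253.]] [[329. 263.]]
[[0.042, 0.964, 0.264, 0.585], [-0.999, 0.04, 0.012, 0.074], [0.001, -0.264, 0.965, 0.246], [0.0, 0.0, 0.0, 1.0]]
232 [[0.519, 0.085, 0.068], [0.519, 0.073, 0.068], [0.52, 0.065, 0.069], [0.52, 0.056, 0.067]]
240 [[0.514, 0.085, 0.068], [0.517, 0.073, 0.074], [0.517, 0.065, 0.075], [0.515, 0.056, 0.068]]
248 [[0.529, 0.082, 0.115], [0.517, 0.073, 0.086], [0.53, 0.067, 0.115], [0.517, 0.057, 0.084]]
256 [[0.529, 0.081, 0.123], [0.516, 0.072, 0.095], [0.53, 0.067, 0.124], [0.53, 0.061, 0.124]]
264 [[0.529, 0.081, 0.13], [0.512, 0.072, 0.096], [0.529, 0.067, 0.13], [0.53, 0.062, 0.131]]
272 [[0.528, 0.08, 0.136], [0.494, 0.072, 0.068], [0.528, 0.067, 0.135], [0.53, 0.062, 0.137]]
280 [[0.53, 0.08, 0.145], [0.488, 0.072, 0.068], [0.526, 0.067, 0.136], [0.531, 0.063, 0.145]]
288 [[0.53, 0.079, 0.15], [0.484, 0.071, 0.069], [0.523, 0.067, 0.138], [0.531, 0.063, 0.15]]
296 [[0.53, 0.079, 0.155], [0.478, 0.071, 0.068], [0.519, 0.067, 0.136], [0.53, 0.063, 0.154]]
304 [[0.53, 0.079, 0.16], [0.472, 0.071, 0.068], [0.517, 0.067, 0.138], [0.531, 0.064, 0.16]]
312 [[0.532, 0.078, 0.166], [0.42, 0.069, -0.001], [0.514, 0.067, 0.139], [0.536, 0.065, 0.172]]
320 [[0.53, 0.078, 0.167], [0.465, 0.071, 0.074], [0.512, 0.067, 0.14], [0.536, 0.065, 0.174]]
328 [[0.527, 0.078, 0.167], [0.462, 0.07, 0.077], [0.509, 0.067, 0.141], [0.534, 0.065, 0.175]]
```

```bash
python3 - <<'E'
from h import *
p=arm.get_obs()["position"]; print(p)
for n in("side","scene"):
    im,d,K,T=grab(n); P=cloud(d,K,T); m=(np.hypot(P[...,0]-p[0],P[...,1]-p[1])<.035)&(P[...,2]>.072)
    u,v=px(p,K,T)[0]; print(n,u,v)
    q=P[m]; g=im.max(-1)[m]
    for a in np.arange(.072,.15,.006):
        k=(q[:,2]>=a)&(q[:,2]<a+.006)
        if k.any(): print(round(a,3),k.sum(),q[k].min(0).round(3),q[k].max(0).round(3),g[k].mean().round())
E
```

```text
[0.51837302 0.07058229 0.07978783]
side 285.46399301687075 211.60273564665377
0.072 39 [0.483 0.049 0.072] [0.538 0.079 0.078] 94.0
0.078 15 [0.49  0.05  0.078] [0.515 0.075 0.084] 86.0
0.084 17 [0.489 0.047 0.084] [0.517 0.076 0.09 ] 89.0
0.09 10 [0.512 0.056 0.091] [0.519 0.076 0.094] 86.0
0.096 2 [0.512 0.06  0.1  ] [0.515 0.066 0.101] 82.0
0.102 10 [0.508 0.053 0.103] [0.529 0.073 0.108] 81.0
0.108 17 [0.507 0.049 0.109] [0.528 0.078 0.114] 75.0
0.114 18 [0.508 0.049 0.114] [0.527 0.079 0.12 ] 66.0
0.12 21 [0.509 0.049 0.121] [0.527 0.076 0.125] 59.0
0.126 17 [0.51  0.048 0.126] [0.53  0.077 0.132] 73.0
0.132 16 [0.508 0.048 0.132] [0.532 0.082 0.138] 55.0
0.138 9 [0.507 0.049 0.138] [0.515 0.082 0.144] 63.0
0.144 16 [0.506 0.038 0.144] [0.521 0.097 0.15 ] 64.0
scene 322.1594403234421 187.04707382971614
0.072 39 [0.49  0.042 0.072] [0.551 0.103 0.077] 93.0
0.078 10 [0.492 0.056 0.078] [0.518 0.076 0.083] 66.0
0.084 11 [0.496 0.06  0.084] [0.52  0.078 0.09 ] 69.0
0.09 7 [0.513 0.055 0.09 ] [0.52  0.072 0.094] 67.0
0.096 1 [0.518 0.056 0.099] [0.518 0.056 0.099] 66.0
0.102 5 [0.52  0.058 0.104] [0.527 0.079 0.106] 58.0
0.108 11 [0.51  0.054 0.109] [0.529 0.081 0.114] 40.0
0.114 13 [0.515 0.05  0.114] [0.531 0.087 0.12 ] 43.0
0.12 11 [0.51  0.051 0.12 ] [0.531 0.084 0.124] 41.0
0.126 19 [0.51  0.051 0.126] [0.531 0.084 0.132] 38.0
0.132 11 [0.513 0.053 0.133] [0.529 0.083 0.138] 38.0
0.138 13 [0.508 0.051 0.14 ] [0.532 0.093 0.143] 32.0
0.144 15 [0.504 0.041 0.144] [0.533 0.086 0.15 ] 37.0
```

The fingertips show 24 mm above the reported TCP in two other views (z about 0.104), so the pads closed above the lug (top at 0.096). I'll open, go 24 mm lower, and watch the force.

Call:
{"fn": "send_rows", "kwargs": {"commands": [{"delta_rot":[0,0,0],"linear":[0,0,0],"hand":60},{"delta_rot":[0,0,0],"linear":[0,0,0],"hand":60},{"delta_rot":[0,0,0],"linear":[0,0,0],"hand":60},{"delta_rot":[0,0,0],"linear":[-4.5,2,8],"hand":60},{"delta_rot":[0,0,0],"linear":[0,0,8],"hand":60},{"delta_rot":[0,0,0],"linear":[0,0,6],"hand":60},{"delta_rot":[0,0,0],"linear":[0,0,0],"hand":60}]}}

```text
time_s: 4.45
position: [0.5129, 0.0684, 0.0561]
tool_rot: [-180.0, 0.1, 2.4]
force: [0.1, 0.2, 0.9]
opening: 0.0514
grasp_force: 0.0
```

```bash
python3 - <<'E'
from h import *
p=arm.get_obs()["position"]; print(p,arm.get_obs()["force"])
for n in("side","scene","wrist"):
    im,d,K,T=grab(n); P=cloud(d,K,T)
    for s in(1,-1):
        c=p+[0,s*.034,0]
        m=(abs(P[...,0]-c[0])<.018)&(abs(P[...,1]-c[1])<.012)&(P[...,2]>.072)
        q=P[m]; print(n,s,len(q),np.sort(q[:,2])[:6].round(3), q.min(0).round(3),q.max(0).round(3))
E
```

```text
[0.51285809 0.06843125 0.05613005] [0.0793214  0.16154185 0.86106304]
side 1 223 [0.08  0.081 0.082 0.083 0.083 0.083] [0.495 0.09  0.08 ] [0.53  0.114 0.461]
side -1 826 [0.083 0.083 0.084 0.085 0.085 0.085] [0.495 0.023 0.083] [0.531 0.046 0.447]
scene 1 191 [0.072 0.083 0.086 0.088 0.089 0.09 ] [0.496 0.091 0.072] [0.531 0.114 0.467]
scene -1 371 [0.085 0.09  0.091 0.092 0.094 0.095] [0.495 0.023 0.085] [0.531 0.046 0.459]
wrist 1 7188 [0.083 0.083 0.083 0.083 0.083 0.083] [0.5   0.09  0.083] [0.531 0.114 0.174]
wrist -1 5831 [0.082 0.082 0.083 0.083 0.083 0.083] [0.503 0.022 0.082] [0.531 0.046 0.17 ]
```

Call:
{"fn": "send_rows", "kwargs": {"commands": [{"delta_rot":[0,0,0],"linear":[0,0,2],"hand":60},{"delta_rot":[0,0,0],"linear":[0,0,0],"hand":10},{"delta_rot":[0,0,0],"linear":[0,0,0],"hand":10},{"delta_rot":[0,0,0],"linear":[0,0,0],"hand":10}], "newtons": 25}}

```text
time_s: 5.1
position: [0.5136, 0.0678, 0.0552]
tool_rot: [179.9, -0.0, 2.4]
force: [0.1, -5.6, 1.6]
opening: 0.0229
grasp_force: 25.7
```

Call:
{"fn": "send_rows", "kwargs": {"commands": [{"delta_rot":[0,0,0],"linear":[-3.5,0,-10.3],"hand":10},{"delta_rot":[0,0,0],"linear":[-5.5,0,-9.3],"hand":10},{"delta_rot":[0,0,0],"linear":[-7.2,0,-8.1],"hand":10},{"delta_rot":[0,0,0],"linear":[-8.7,0,-6.5],"hand":10},{"delta_rot":[0,0,0],"linear":[-9.8,0,-4.6],"hand":10},{"delta_rot":[0,0,0],"linear":[-10.5,0,-2.6],"hand":10},{"delta_rot":[0,0,0],"linear":[-10.8,0,-0.4],"hand":10},{"delta_rot":[0,0,0],"linear":[-10.7,0,1.7],"hand":10},{"delta_rot":[0,0,0],"linear":[-10.1,0,3.8],"hand":10},{"delta_rot":[0,0,0],"linear":[-9.2,0,5.8],"hand":10},{"delta_rot":[0,0,0],"linear":[0,0,0],"hand":10}]}}

```text
time_s: 6.48
position: [0.4278, 0.0639, 0.0868]
tool_rot: [179.9, -0.1, 2.4]
force: [-3.5, -6.2, 9.4]
opening: 0.0231
grasp_force: 25.2
```

Call:
{"fn": "send_rows", "kwargs": {"commands": [{"delta_rot":[0,0,0],"linear":[0,0,0],"hand":60},{"delta_rot":[0,0,0],"linear":[0,0,0],"hand":65},{"delta_rot":[0,0,0],"linear":[0,0,-30],"hand":65},{"delta_rot":[0,0,0],"linear":[0,0,-50],"hand":65},{"delta_rot":[0,0,0],"linear":[20,-35,-10],"hand":65},{"delta_rot":[0,0,0],"linear":[20,-35,0],"hand":65},{"delta_rot":[0,0,0],"linear":[22,-35,0],"hand":65},{"delta_rot":[0,0,0],"linear":[0,0,0],"hand":65},{"delta_rot":[0,0,0],"linear":[0,0,0],"hand":65}]}}

```text
time_s: 7.6
position: [0.4843, 0.1723, 0.1749]
tool_rot: [180.0, 0.1, 2.4]
force: [-0.4, -0.1, -0.4]
opening: 0.0552
grasp_force: 0.0
```

```bash
sed -i 's/R\[:,2\]\*.019 if/R[:,2]*.040 if/' h.py; python3 - <<'E'
from h import *
im,d,K,T=grab("scene"); P=cloud(d,K,T); h=hasp([2.6])[0]; print("hasp2.6",h)
for nm,g in (("front",(abs(P[...,0]-h[0])<.03)&(abs(P[...,1]-h[1])<.02)&(P[...,2]>.05)&(P[...,2]<.14)),("lidpos",(abs(P[...,0]-.514)<.012)&(abs(P[...,1]-.068)<.015)&(P[...,2]>.076)&(P[...,2]<.11))):
    print(nm,g.sum(),P[g].mean(0) if g.any() else "")
s=arm.get_obs();print(s["position"]); moves(lid([0]))
R,p=rt(); D=np.diff(lid(np.linspace(0,1.7,18)),axis=0); print((D@R*1000).round(1).tolist())
E
```

```text
hasp2.6 [0.40907522 0.06408274 0.09002388]
front 41 [0.42271358 0.06083185 0.09687613]
lidpos 0 
[0.48437597 0.17188113 0.17504136]
[2.9, -0.5, 113.0]
[[4.7, 0.0, -14.3], [6.1, 0.0, -13.7], [7.4, 0.0, -13.1], [8.7, 0.0, -12.3], [9.9, 0.0, -11.3], [11.0, 0.0, -10.3], [11.9, -0.0, -9.1], [12.8, -0.0, -7.9], [13.5, -0.0, -6.6], [14.1, -0.0, -5.2], [14.6, -0.0, -3.8], [14.9, -0.0, -2.3], [15.0, -0.0, -0.8], [15.0, -0.0, 0.7], [14.9, -0.0, 2.2], [14.6, -0.0, 3.7], [14.1, -0.0, 5.1]]
```

Call:
{"fn": "send_rows", "kwargs": {"commands": [{"delta_rot":[0,0,0],"linear":[3,0,40],"hand":65},{"delta_rot":[0,0,0],"linear":[0,0,40],"hand":65},{"delta_rot":[0,0,0],"linear":[0,0,20],"hand":65},{"delta_rot":[0,0,0],"linear":[0,0,15],"hand":65},{"delta_rot":[0,0,0],"linear":[0,0,0],"hand":65},{"delta_rot":[0,0,0],"linear":[0,0,0],"hand":20},{"delta_rot":[0,0,0],"linear":[0,0,0],"hand":20},{"delta_rot":[0,0,0],"linear":[0,0,0],"hand":20}], "newtons": 40}}

```text
time_s: 8.65
position: [0.489, 0.1715, 0.0619]
tool_rot: [179.9, -0.1, 2.4]
force: [-1.4, -5.2, 1.4]
opening: 0.0352
grasp_force: 40.3
```

Gripped (35 mm = the bar's length). Swinging the lid.

Call:
{"fn": "send_rows", "kwargs": {"commands": [{"delta_rot":[0,0,0],"linear":[4.7,0,-14.3],"hand":20},{"delta_rot":[0,0,0],"linear":[6.1,0,-13.7],"hand":20},{"delta_rot":[0,0,0],"linear":[7.4,0,-13.1],"hand":20},{"delta_rot":[0,0,0],"linear":[8.7,0,-12.3],"hand":20},{"delta_rot":[0,0,0],"linear":[9.9,0,-11.3],"hand":20},{"delta_rot":[0,0,0],"linear":[11,0,-10.3],"hand":20},{"delta_rot":[0,0,0],"linear":[11.9,0,-9.1],"hand":20},{"delta_rot":[0,0,0],"linear":[12.8,0,-7.9],"hand":20},{"delta_rot":[0,0,0],"linear":[0,0,0],"hand":20}]}}

```text
time_s: 9.78
position: [0.561, 0.1748, 0.1531]
tool_rot: [179.9, 0.0, 2.4]
force: [-1.2, -5.7, -0.7]
opening: 0.0353
grasp_force: 42.6
```

Call:
{"fn": "send_rows", "kwargs": {"commands": [{"delta_rot":[0,0,0],"linear":[13.5,0,-6.6],"hand":20},{"delta_rot":[0,0,0],"linear":[14.1,0,-5.2],"hand":20},{"delta_rot":[0,0,0],"linear":[14.6,0,-3.8],"hand":20},{"delta_rot":[0,0,0],"linear":[14.9,0,-2.3],"hand":20},{"delta_rot":[0,0,0],"linear":[15,0,-0.8],"hand":20},{"delta_rot":[0,0,0],"linear":[15,0,0.7],"hand":20},{"delta_rot":[0,0,0],"linear":[14.9,0,2.2],"hand":20},{"delta_rot":[0,0,0],"linear":[14.6,0,3.7],"hand":20},{"delta_rot":[0,0,0],"linear":[14.1,0,5.1],"hand":20},{"delta_rot":[0,0,0],"linear":[0,0,0],"hand":20}]}}

```text
time_s: 11.02
position: [0.6921, 0.1809, 0.1606]
tool_rot: [-180.0, -0.1, 2.4]
force: [0.7, -3.4, 3.6]
opening: 0.035
grasp_force: 40.5
```

Call:
{"fn": "send_rows", "kwargs": {"commands": [{"delta_rot":[0,0,0],"linear":[0,0,0],"hand":60},{"delta_rot":[0,0,0],"linear":[0,0,0],"hand":65},{"delta_rot":[0,0,0],"linear":[0,0,0],"hand":65},{"delta_rot":[0,0,0],"linear":[0,0,-50],"hand":65},{"delta_rot":[0,0,0],"linear":[0,0,-50],"hand":65},{"delta_rot":[0,0,0],"linear":[-20,49,0],"hand":65},{"delta_rot":[0,0,0],"linear":[-20,49,0],"hand":65},{"delta_rot":[0,0,0],"linear":[-20,49,0],"hand":75},{"delta_rot":[0,0,0],"linear":[-20,49,0],"hand":75},{"delta_rot":[0,0,0],"linear":[-20,49,0],"hand":75},{"delta_rot":[0,0,0],"linear":[-20,49,0],"hand":75},{"delta_rot":[0,0,0],"linear":[-20,49,0],"hand":75},{"delta_rot":[0,0,0],"linear":[-17,49,0],"hand":75}]}}

```text
time_s: 12.65
position: [0.5499, -0.2185, 0.2598]
tool_rot: [180.0, -0.0, 2.4]
force: [0.5, -0.4, 0.2]
opening: 0.064
grasp_force: 0.0
```

Call:
{"fn": "send_rows", "kwargs": {"commands": [{"delta_rot":[0,0,-0.175],"linear":[0,0,0],"hand":75},{"delta_rot":[0,0,-0.175],"linear":[0,0,0],"hand":75},{"delta_rot":[0,0,-0.175],"linear":[0,0,0],"hand":75},{"delta_rot":[0,0,-0.175],"linear":[0,0,0],"hand":75},{"delta_rot":[0,0,-0.175],"linear":[0,0,0],"hand":75},{"delta_rot":[0,0,-0.175],"linear":[0,0,0],"hand":75},{"delta_rot":[0,0,-0.175],"linear":[0,0,0],"hand":75},{"delta_rot":[0,0,-0.175],"linear":[0,0,0],"hand":75},{"delta_rot":[0,0,-0.17],"linear":[0,0,0],"hand":75},{"delta_rot":[0,0,0],"linear":[0,0,0],"hand":75}]}}

```text
time_s: 13.9
position: [0.5506, -0.2171, 0.2596]
tool_rot: [180.0, -0.0, 92.3]
force: [-0.2, 0.8, -0.7]
opening: 0.0639
grasp_force: 0.0
```

```bash
cat >> h.py <<'E'
def moulds(n="wrist",lo=(.35,-.42),hi=(.70,-.06)):
    im,d,K,T=grab(n); P=cloud(d,K,T); hsv=cv2.cvtColor(im,cv2.COLOR_BGR2HSV)
    m=(P[...,2]>.024)&(P[...,2]<.046)&(P[...,0]>lo[0])&(P[...,0]<hi[0])&(P[...,1]>lo[1])&(P[...,1]<hi[1])
    L=cv2.connectedComponentsWithStats(m.astype(np.uint8))
    for i in range(1,L[0]):
        q=P[L[1]==i]; top=q[q[:,2]>np.percentile(q[:,2],90)-.005]
        if len(top)<60: continue
        r=cv2.minAreaRect(top[:,:2].astype(np.float32)*1000); a=cv2.contourArea(cv2.convexHull(top[:,:2].astype(np.float32)*1000))
        print(n,"mould",L[3][i].round(),"c",np.round(r[0],1),"size",np.round(r[1],1),"ang",round(r[2],1),"fill",round(a/(r[1][0]*r[1][1]),2),"z",top[:,2].mean().round(4),"sat",hsv[L[1]==i].mean(0).round()[1])
    return im
E
python3 - <<'E'
from h import *
s=arm.get_obs();print(s["position"],s["tool_rot"])
moulds(); moulds("side")
print("place",box([[0,y,.021] for y in(-.07,0,.07)]).round(4).tolist())
im,d,K,T=grab("scene"); P=cloud(d,K,T); m=(abs(P[...,0]-.65)<.08)&(P[...,1]>.01)&(P[...,1]<.25)&(P[...,2]>.15)&(P[...,2]<.26); q=P[m];print("lid",len(q),q[:,2].max(),q.mean(0)); t=q[q[:,2]>.22]; print(t.mean(0))
E
```

```text
[ 0.55061149 -0.21706154  0.25958137] [ 1.79986109e+02 -3.55767911e-03  9.22738439e+01]
wrist mould [286. 121.] c [ 504.5 -160.8] size [44.3 44.1] ang 1.4 fill 0.81 z 0.0337 sat 69.0
wrist mould [268. 226.] c [ 481.8 -293.6] size [44.7 44. ] ang 27.8 fill 0.97 z 0.0337 sat 44.0
wrist mould [360. 246.] c [ 602.4 -315.7] size [44.5 44.8] ang 50.6 fill 0.8 z 0.0339 sat 56.0
side mould [327. 275.] c [ 505.4 -164.7] size [44.8 45.8] ang 2.9 fill 0.79 z 0.0328 sat 71.0
side mould [394. 297.] c [ 603.8 -319.8] size [45.9 42. ] ang 50.1 fill 0.78 z 0.0332 sat 58.0
side mould [349. 311.] c [ 483.1 -297.4] size [46.3 43.7] ang 28.3 fill 0.95 z 0.0332 sat 54.0
place [[0.5519, 0.0601, 0.021], [0.549, 0.13, 0.021], [0.5461, 0.1999, 0.021]]
lid 1127 0.23323848990267104 [0.6661633  0.1270925  0.19670915]
[0.66797818 0.1262957  0.22675489]
```

Call:
{"fn": "send_rows", "kwargs": {"commands": [{"delta_rot":[0,0,0],"linear":[29,-22,40],"hand":80},{"delta_rot":[0,0,0],"linear":[29,-22,40],"hand":80},{"delta_rot":[0,0,0],"linear":[0,0,50],"hand":80},{"delta_rot":[0,0,0],"linear":[0,0,50],"hand":80},{"delta_rot":[0,0,0],"linear":[0,0,45],"hand":80},{"delta_rot":[0,0,0],"linear":[0,0,30],"hand":80},{"delta_rot":[0,0,0],"linear":[0,0,15],"hand":80},{"delta_rot":[0,0,0],"linear":[0,0,0],"hand":80},{"delta_rot":[0,0,0],"linear":[0,0,0],"hand":35},{"delta_rot":[0,0,0],"linear":[0,0,0],"hand":35},{"delta_rot":[0,0,0],"linear":[0,0,0],"hand":35}], "newtons": 40}}

```text
time_s: 15.42
position: [0.5058, -0.162, -0.0088]
tool_rot: [179.8, 0.1, 92.3]
force: [-0.1, 1.2, 6.7]
opening: 0.045
grasp_force: 29.9
```

Call:
{"fn": "send_rows", "kwargs": {"commands": [{"delta_rot":[0,0,0],"linear":[0,0,0],"hand":35},{"delta_rot":[0,0,0],"linear":[0,0,-30],"hand":35},{"delta_rot":[0,0,0],"linear":[0,0,-50],"hand":35},{"delta_rot":[0,0,0],"linear":[0,0,-50],"hand":35},{"delta_rot":[0,0,0],"linear":[0,0,-50],"hand":35},{"delta_rot":[0,0,0],"linear":[48,8,0],"hand":35},{"delta_rot":[0,0,0],"linear":[48,8,0],"hand":35},{"delta_rot":[0,0,0],"linear":[48,8,0],"hand":35},{"delta_rot":[0,0,0],"linear":[48,8,0],"hand":35},{"delta_rot":[0,0,0],"linear":[48,8,0],"hand":35},{"delta_rot":[0,0,0],"linear":[48,8,0],"hand":35},{"delta_rot":[0,0,0],"linear":[47,7,0],"hand":35},{"delta_rot":[0,0,0],"linear":[0,0,0],"hand":35},{"delta_rot":[0,0,0],"linear":[0,0,0],"hand":35}]}}

```text
time_s: 17.18
position: [0.5452, 0.1756, 0.1694]
tool_rot: [-180.0, 0.0, 92.4]
force: [-0.6, 0.4, -1.0]
opening: 0.0446
grasp_force: 43.7
```

Call:
{"fn": "send_rows", "kwargs": {"commands": [{"delta_rot":[0,0,0],"linear":[0,2,50],"hand":35},{"delta_rot":[0,0,0],"linear":[0,0,50],"hand":35},{"delta_rot":[0,0,0],"linear":[0,0,45],"hand":35},{"delta_rot":[0,0,0],"linear":[0,0,25],"hand":35},{"delta_rot":[0,0,0],"linear":[0,0,6],"hand":35},{"delta_rot":[0,0,0],"linear":[0,0,0],"hand":35},{"delta_rot":[0,0,0],"linear":[0,0,0],"hand":35}]}}

```text
time_s: 18.05
position: [0.549, 0.1757, -0.0048]
tool_rot: [179.8, -0.0, 92.3]
force: [-0.1, 1.4, -0.6]
opening: 0.0442
grasp_force: 43.7
```

Call:
{"fn": "send_rows", "kwargs": {"commands": [{"delta_rot":[0,0,0],"linear":[0,0,3],"hand":35},{"delta_rot":[0,0,0],"linear":[0,0,0],"hand":75},{"delta_rot":[0,0,0],"linear":[0,0,0],"hand":75},{"delta_rot":[0,0,0],"linear":[0,0,-30],"hand":75},{"delta_rot":[0,0,0],"linear":[0,0,-50],"hand":75},{"delta_rot":[0,0,0],"linear":[0,0,-50],"hand":75},{"delta_rot":[0,0,0],"linear":[0,0,-50],"hand":80},{"delta_rot":[0,0,0],"linear":[-46,-8,0],"hand":80},{"delta_rot":[0,0,0],"linear":[-46,-8,0],"hand":80},{"delta_rot":[0,0,0],"linear":[-46,-8,0],"hand":80},{"delta_rot":[0,0,0],"linear":[-46,-8,0],"hand":80},{"delta_rot":[0,0,0],"linear":[-46,-8,0],"hand":80},{"delta_rot":[0,0,0],"linear":[-46,-8,0],"hand":80},{"delta_rot":[0,0,0],"linear":[-46,-8,0],"hand":80},{"delta_rot":[0,0,0],"linear":[-46,-8,0],"hand":80},{"delta_rot":[0,0,-0.15],"linear":[-46,-10,0],"hand":80},{"delta_rot":[0,0,-0.15],"linear":[-46,-10,0],"hand":80},{"delta_rot":[0,0,-0.149],"linear":[0,0,0],"hand":80},{"delta_rot":[0,0,0],"linear":[0,0,0],"hand":80}]}}

```text
time_s: 20.42
position: [0.4892, -0.2882, 0.1704]
tool_rot: [-180.0, -0.0, 117.9]
force: [0.3, -0.4, 0.1]
opening: 0.0682
grasp_force: 0.0
```

```bash
python3 - <<'E'
from h import *
s=arm.get_obs();print(s["position"],s["tool_rot"])
moulds(); moulds("scene"); moulds("scene",(.47,.01),(.63,.25))
E
```

```text
[ 0.48921743 -0.28822848  0.1703707 ] [-1.79998481e+02 -1.93466446e-02  1.17945924e+02]
wrist mould [314. 186.] c [ 481.6 -293.5] size [44.1 44. ] ang 28.1 fill 0.98 z 0.0337 sat 70.0
wrist mould [403. 253.] c [ 596.2 -312.9] size [45.4 32.4] ang 62.7 fill 0.83 z 0.0335 sat 67.0
scene mould [220. 218.] c [ 484.2 -295.4] size [43.7 44.5] ang 27.8 fill 0.92 z 0.0357 sat 59.0
scene mould [220. 244.] c [ 604.4 -317.8] size [45.7 43.8] ang 8.8 fill 0.79 z 0.0352 sat 58.0
```

Call:
{"fn": "send_rows", "kwargs": {"commands": [{"delta_rot":[0,0,0],"linear":[-2,-9,40],"hand":80},{"delta_rot":[0,0,0],"linear":[0,0,50],"hand":80},{"delta_rot":[0,0,0],"linear":[0,0,45],"hand":80},{"delta_rot":[0,0,0],"linear":[0,0,30],"hand":80},{"delta_rot":[0,0,0],"linear":[0,0,14],"hand":80},{"delta_rot":[0,0,0],"linear":[0,0,0],"hand":80},{"delta_rot":[0,0,0],"linear":[0,0,0],"hand":35},{"delta_rot":[0,0,0],"linear":[0,0,0],"hand":35},{"delta_rot":[0,0,0],"linear":[0,0,0],"hand":35},{"delta_rot":[0,0,0],"linear":[0,0,0],"hand":35},{"delta_rot":[0,0,0],"linear":[0,0,-30],"hand":35},{"delta_rot":[0,0,0],"linear":[0,0,-50],"hand":35},{"delta_rot":[0,0,0],"linear":[0,0,-50],"hand":35},{"delta_rot":[0,0,0],"linear":[0,0,-50],"hand":35},{"delta_rot":[0,0,0.15],"linear":[0,0,0],"hand":35},{"delta_rot":[0,0,0.15],"linear":[0,0,0],"hand":35},{"delta_rot":[0,0,0.148],"linear":[0,0,0],"hand":35},{"delta_rot":[0,0,0],"linear":[0,0,0],"hand":35}], "newtons": 40}}

```text
time_s: 22.82
position: [0.4824, -0.2939, 0.1719]
tool_rot: [180.0, 0.0, 92.5]
force: [0.9, -1.3, -0.5]
opening: 0.0432
grasp_force: 41.7
```

Call:
{"fn": "send_rows", "kwargs": {"commands": [{"delta_rot":[0,0,0],"linear":[45,9.4,0],"hand":35},{"delta_rot":[0,0,0],"linear":[45,9.4,0],"hand":35},{"delta_rot":[0,0,0],"linear":[45,9.4,0],"hand":35},{"delta_rot":[0,0,0],"linear":[45,9.4,0],"hand":35},{"delta_rot":[0,0,0],"linear":[45,9.4,0],"hand":35},{"delta_rot":[0,0,0],"linear":[45,9.4,0],"hand":35},{"delta_rot":[0,0,0],"linear":[45,9.4,0],"hand":35},{"delta_rot":[0,0,0],"linear":[45,9.4,0],"hand":35},{"delta_rot":[0,0,0],"linear":[45,9.4,0],"hand":35},{"delta_rot":[0,0,0],"linear":[0,0,0],"hand":35},{"delta_rot":[0,0,0],"linear":[0,0,0],"hand":35}]}}

```text
time_s: 24.2
position: [0.5498, 0.1141, 0.1714]
tool_rot: [-180.0, 0.0, 92.5]
force: [0.4, -0.8, -1.0]
opening: 0.0432
grasp_force: 41.7
```

```bash
python3 - <<'E'
from h import *
s=arm.get_obs();print(s["position"],s["tool_rot"][2],s["opening"],s["grasp_force"])
moulds("scene",(.47,.01),(.63,.25)); moulds("wrist",(.47,.01),(.63,.25)); moulds("side")
E
```

```text
[0.54979815 0.11405122 0.171439  ] 92.54399090873837 0.04319688936738043 41.69732451438904
wrist mould [285.  27.] c [511.7 248.1] size [83.   0.9] ang 2.7 fill 0.76 z 0.043 sat 38.0
wrist mould [413. 112.] c [626.7 177.8] size [  1.1 144.5] ang 2.5 fill 0.84 z 0.0424 sat 37.0
wrist mould [325. 117.] c [547.7 176.9] size [44.5 44.8] ang 3.3 fill 0.8 z 0.0327 sat 51.0
wrist mould [242. 225.] c [471.4  72.8] size [ 1.2 63.1] ang 3.0 fill 0.72 z 0.0426 sat 36.0
side mould [395. 296.] c [ 604.2 -319.3] size [44.9 43.6] ang 75.9 fill 0.79 z 0.033 sat 54.0
```

Call:
{"fn": "send_rows", "kwargs": {"commands": [{"delta_rot":[0,0,0],"linear":[0,0,50],"hand":35},{"delta_rot":[0,0,0],"linear":[0,0,50],"hand":35},{"delta_rot":[0,0,0],"linear":[0,0,45],"hand":35},{"delta_rot":[0,0,0],"linear":[0,0,25],"hand":35},{"delta_rot":[0,0,0],"linear":[0,0,9],"hand":35},{"delta_rot":[0,0,0],"linear":[0,0,0],"hand":35},{"delta_rot":[0,0,0],"linear":[0,0,0],"hand":75},{"delta_rot":[0,0,0],"linear":[0,0,0],"hand":75},{"delta_rot":[0,0,0],"linear":[0,0,-30],"hand":75},{"delta_rot":[0,0,0],"linear":[0,0,-50],"hand":75},{"delta_rot":[0,0,0],"linear":[0,0,-50],"hand":75},{"delta_rot":[0,0,0],"linear":[0,0,-50],"hand":80},{"delta_rot":[0,0,0],"linear":[0,0,0],"hand":80}]}}

```text
time_s: 25.98
position: [0.5535, 0.1144, 0.1782]
tool_rot: [179.4, 0.0, 92.4]
force: [0.2, 0.3, -0.5]
opening: 0.0682
grasp_force: 0.0
```

Call:
{"fn": "send_rows", "kwargs": {"commands": [{"delta_rot":[0,0,0],"linear":[-48,3.5,0],"hand":80},{"delta_rot":[0,0,0],"linear":[-48,3.5,0],"hand":80},{"delta_rot":[0,0,0],"linear":[-48,3.5,0],"hand":80},{"delta_rot":[0,0,0],"linear":[-48,3.5,0],"hand":80},{"delta_rot":[0,0,0],"linear":[-48,3.5,0],"hand":80},{"delta_rot":[0,0,0],"linear":[-48,3.5,0],"hand":80},{"delta_rot":[0,0,0],"linear":[-48,3.5,0],"hand":80},{"delta_rot":[0,0,0],"linear":[-48,3.5,0],"hand":80},{"delta_rot":[0,0,0],"linear":[-48,3.5,0],"hand":80},{"delta_rot":[0,0,0],"linear":[0,0,0],"hand":80},{"delta_rot":[0,0,0],"linear":[0,0,0],"hand":80}]}}

```text
time_s: 27.35
position: [0.5989, -0.3153, 0.1712]
tool_rot: [-179.9, -0.1, 92.4]
force: [-0.4, 1.0, -0.5]
opening: 0.0681
grasp_force: 0.0
```

```bash
python3 - <<'E'
from h import *
s=arm.get_obs();print(s["position"],s["tool_rot"])
moulds(); moulds("scene"); 
R,p=rt(); moves([[.602,-.316,.031]])
E
```

```text
[ 0.59894359 -0.31529581  0.17118245] [-1.79914604e+02 -1.03473547e-01  9.23802811e+01]
wrist mould [328. 186.] c [ 602.3 -315.6] size [44.9 44.7] ang 32.3 fill 0.79 z 0.0338 sat 70.0
scene mould [220. 244.] c [ 604.7 -318.7] size [44.  44.2] ang 71.3 fill 0.8 z 0.0358 sat 58.0
[-1.8, 2.6, 180.9]
```

Call:
{"fn": "send_rows", "kwargs": {"commands": [{"delta_rot":[0,0,0],"linear":[-2,3,40],"hand":80},{"delta_rot":[0,0,0],"linear":[0,0,50],"hand":80},{"delta_rot":[0,0,0],"linear":[0,0,45],"hand":80},{"delta_rot":[0,0,0],"linear":[0,0,30],"hand":80},{"delta_rot":[0,0,0],"linear":[0,0,14],"hand":80},{"delta_rot":[0,0,0],"linear":[0,0,0],"hand":80},{"delta_rot":[0,0,0],"linear":[0,0,0],"hand":35},{"delta_rot":[0,0,0],"linear":[0,0,0],"hand":35},{"delta_rot":[0,0,0],"linear":[0,0,0],"hand":35},{"delta_rot":[0,0,0],"linear":[0,0,0],"hand":35},{"delta_rot":[0,0,0],"linear":[0,0,-30],"hand":35},{"delta_rot":[0,0,0],"linear":[0,0,-50],"hand":35},{"delta_rot":[0,0,0],"linear":[0,0,-50],"hand":35},{"delta_rot":[0,0,0],"linear":[0,0,-50],"hand":35},{"delta_rot":[0,0,0],"linear":[0,0,0],"hand":35}], "newtons": 40}}

```text
time_s: 29.32
position: [0.6055, -0.32, 0.1804]
tool_rot: [179.5, 0.4, 92.4]
force: [0.5, 0.5, -0.8]
opening: 0.0442
grasp_force: 41.0
```

Call:
{"fn": "send_rows", "kwargs": {"commands": [{"delta_rot":[0,0,0],"linear":[46.5,-4.3,0],"hand":35},{"delta_rot":[0,0,0],"linear":[46.5,-4.3,0],"hand":35},{"delta_rot":[0,0,0],"linear":[46.5,-4.3,0],"hand":35},{"delta_rot":[0,0,0],"linear":[46.5,-4.3,0],"hand":35},{"delta_rot":[0,0,0],"linear":[46.5,-4.3,0],"hand":35},{"delta_rot":[0,0,0],"linear":[46.5,-4.3,0],"hand":35},{"delta_rot":[0,0,0],"linear":[46.5,-4.3,0],"hand":35},{"delta_rot":[0,0,0],"linear":[46.5,-4.3,0],"hand":35},{"delta_rot":[0,0,0],"linear":[0,0,0],"hand":35},{"delta_rot":[0,0,0],"linear":[0,0,0],"hand":35}]}}

```text
time_s: 30.58
position: [0.5524, 0.0521, 0.173]
tool_rot: [-180.0, 0.0, 92.4]
force: [-0.5, 0.0, -0.8]
opening: 0.0442
grasp_force: 41.0
```

```bash
python3 - <<'E'
from h import *
s=arm.get_obs();print(s["position"],s["tool_rot"][2],s["opening"],s["grasp_force"])
moulds("wrist",(.485,.01),(.62,.245)); moulds("side"); moulds("scene")
E
```

```text
[0.55240473 0.0520809  0.17296941] 92.43983630515324 0.04415355339516185 41.01024091243744
wrist mould [325.  43.] c [548.  176.9] size [44.8 45.2] ang 3.8 fill 0.79 z 0.0327 sat 43.0
wrist mould [325. 117.] c [550.6 115.3] size [43.7 43.4] ang 1.5 fill 0.98 z 0.0326 sat 51.0
wrist mould [378. 228.] c [607.3  12.2] size [25.4  1.1] ang 2.2 fill 0.84 z 0.0425 sat 38.0
```

Call:
{"fn": "send_rows", "kwargs": {"commands": [{"delta_rot":[0,0,0],"linear":[0,0,50],"hand":35},{"delta_rot":[0,0,0],"linear":[0,0,50],"hand":35},{"delta_rot":[0,0,0],"linear":[0,0,45],"hand":35},{"delta_rot":[0,0,0],"linear":[0,0,25],"hand":35},{"delta_rot":[0,0,0],"linear":[0,0,10],"hand":35},{"delta_rot":[0,0,0],"linear":[0,0,0],"hand":35},{"delta_rot":[0,0,0],"linear":[0,0,0],"hand":75},{"delta_rot":[0,0,0],"linear":[0,0,0],"hand":75},{"delta_rot":[0,0,0],"linear":[0,0,-30],"hand":75},{"delta_rot":[0,0,0],"linear":[0,0,-50],"hand":75},{"delta_rot":[0,0,0],"linear":[0,0,-50],"hand":75},{"delta_rot":[0,0,0],"linear":[0,0,-50],"hand":65},{"delta_rot":[0,0,0],"linear":[0,0,-50],"hand":65},{"delta_rot":[0,0,0],"linear":[0,0,-40],"hand":65},{"delta_rot":[0,0,0],"linear":[0,0,0],"hand":65},{"delta_rot":[0,0,0],"linear":[0,0,0],"hand":65}]}}

```text
time_s: 32.72
position: [0.5523, 0.0524, 0.2629]
tool_rot: [-180.0, -0.0, 92.4]
force: [0.0, -0.7, -0.3]
opening: 0.0558
grasp_force: 0.0
```

```bash
python3 - <<'E'
from h import *
s=arm.get_obs();print(s["position"],s["tool_rot"][2])
im=moulds("wrist",(.485,.015),(.62,.245)); cv2.imwrite("pics/w4.png",im); moulds("side"); moulds("scene")
print(lid([1.75]))
im,d,K,T=grab("scene"); P=cloud(d,K,T); h=im.max(-1); m=(P[...,0]>.66)&(P[...,0]<.74)&(P[...,1]>.14)&(P[...,1]<.22)&(P[...,2]>.17)&(P[...,2]<.23)&(h<60); print("handle",m.sum(),P[m].mean(0) if m.any() else "",P[m].min(0),P[m].max(0))
E
```

```text
[0.55230518 0.05239544 0.26294192] 92.40390141928991
wrist mould [325.  60.] c [547.8 176.6] size [43.9 44.8] ang 2.9 fill 0.8 z 0.0326 sat 43.0
wrist mould [324. 116.] c [550.4 115.4] size [44.  43.3] ang 2.4 fill 0.97 z 0.0326 sat 36.0
wrist mould [325. 168.] c [553.   53.9] size [44.6 44.5] ang 47.0 fill 0.8 z 0.0328 sat 41.0
[[0.69718896 0.18125046 0.19754812]]
handle 80 [0.69533445 0.17662056 0.20370585] [0.66037899 0.16027074 0.18911715] [0.70844755 0.19648671 0.21107698]
```

View pics/w4.png

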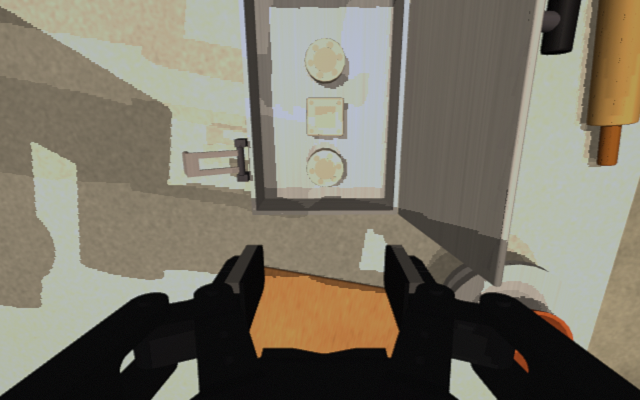

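Wrist view: three moulds flat on the floor at (325,60), (325,116), (325,168), board empty, hasp swung out at (215,160). Now to the lid handle.

Call:
{"fn": "send_rows", "kwargs": {"commands": [{"delta_rot":[0,0,0],"linear":[30.6,37.5,0],"hand":65},{"delta_rot":[0,0,0],"linear":[30.6,37.5,0],"hand":65},{"delta_rot":[0,0,0],"linear":[30.6,37.5,0],"hand":65},{"delta_rot":[0,0,0],"linear":[30.6,37.5,0],"hand":65},{"delta_rot":[0,0,0.1745],"linear":[0,0,0],"hand":65},{"delta_rot":[0,0,0.1745],"linear":[0,0,0],"hand":65},{"delta_rot":[0,0,0.1745],"linear":[0,0,0],"hand":65},{"delta_rot":[0,0,0.1745],"linear":[0,0,0],"hand":65},{"delta_rot":[0,0,0.1745],"linear":[0,0,0],"hand":65},{"delta_rot":[0,0,0.1745],"linear":[0,0,0],"hand":65},{"delta_rot":[0,0,0.1745],"linear":[0,0,0],"hand":65},{"delta_rot":[0,0,0.1745],"linear":[0,0,0],"hand":65},{"delta_rot":[0,0,0.1745],"linear":[0,0,0],"hand":65},{"delta_rot":[0,0,0],"linear":[0,0,0],"hand":65},{"delta_rot":[0,0,0],"linear":[0,0,0],"hand":65}]}}

```text
time_s: 34.8
position: [0.6972, 0.181, 0.2627]
tool_rot: [180.0, 0.1, 2.6]
force: [-0.6, 1.0, -0.1]
opening: 0.0555
grasp_force: 0.0
```

```bash
python3 - <<'E'
from h import *
s=arm.get_obs();print(s["position"],s["tool_rot"])
im,d,K,T=grab("wrist"); P=cloud(d,K,T); z=P[...,2]; m=(abs(P[...,0]-.697)<.03)&(abs(P[...,1]-.18)<.023)&(z>.17)&(z<.225)&(im.max(-1)<70)
q=P[m]; print(m.sum(),q.mean(0) if len(q) else "",q.min(0),q.max(0)); print(cv2.minAreaRect(q[:,:2].astype(np.float32)*1000))
moves(lid([1.75]))
R,p=rt(); th=np.concatenate([np.arange(1.75,0.3,-.1),[.25,.18,.12,.06,0.02,-.01]]); D=np.diff(lid(th),axis=0); print(th.round(2)); print((D@R*1000).round(1)[:,[0,2]].tolist())
E
```

```text
[0.69723649 0.18096954 0.26274582] [1.79999832e+02 6.07663770e-02 2.61459015e+00]
1774 [0.69160046 0.18084437 0.20582219] [0.66700553 0.15712365 0.1959445 ] [0.70669997 0.19962263 0.224993  ]
((686.2183227539062, 178.3899688720703), (40.09703826904297, 40.69864273071289), 2.768873929977417)
[-0.0, -0.3, 105.4]
[ 1.75  1.65  1.55  1.45  1.35  1.25  1.15  1.05  0.95  0.85  0.75  0.65
  0.55  0.45  0.35  0.25  0.18  0.12  0.06  0.02 -0.01]
[[-13.9, -5.8], [-14.4, -4.4], [-14.7, -3.0], [-15.0, -1.5], [-15.0, 0.0], [-15.0, 1.5], [-14.7, 3.0], [-14.4, 4.5], [-13.8, 5.9], [-13.2, 7.2], [-12.4, 8.5], [-11.5, 9.7], [-10.4, 10.8], [-9.3, 11.8], [-8.1, 12.7], [-4.9, 9.3], [-3.7, 8.2], [-3.2, 8.5], [-1.8, 5.7], [-1.2, 4.3]]
```

Call:
{"fn": "send_rows", "kwargs": {"commands": [{"delta_rot":[0,0,0],"linear":[0,0,40],"hand":65},{"delta_rot":[0,0,0],"linear":[0,0,40],"hand":65},{"delta_rot":[0,0,0],"linear":[0,0,26],"hand":65},{"delta_rot":[0,0,0],"linear":[0,0,0],"hand":65},{"delta_rot":[0,0,0],"linear":[0,0,0],"hand":20},{"delta_rot":[0,0,0],"linear":[0,0,0],"hand":20},{"delta_rot":[0,0,0],"linear":[0,0,0],"hand":20},{"delta_rot":[0,0,0],"linear":[0,0,0],"hand":20}], "newtons": 40}}

```text
time_s: 35.85
position: [0.6985, 0.1811, 0.1595]
tool_rot: [-180.0, -0.2, 2.4]
force: [0.2, -0.7, 5.4]
opening: 0.0352
grasp_force: 42.2
```

Call:
{"fn": "send_rows", "kwargs": {"commands": [{"delta_rot":[0,0,0],"linear":[-13.9,0,-5.8],"hand":20},{"delta_rot":[0,0,0],"linear":[-14.4,0,-4.4],"hand":20},{"delta_rot":[0,0,0],"linear":[-14.7,0,-3],"hand":20},{"delta_rot":[0,0,0],"linear":[-15,0,-1.5],"hand":20},{"delta_rot":[0,0,0],"linear":[-15,0,0],"hand":20},{"delta_rot":[0,0,0],"linear":[-15,0,1.5],"hand":20},{"delta_rot":[0,0,0],"linear":[-14.7,0,3],"hand":20},{"delta_rot":[0,0,0],"linear":[-14.4,0,4.5],"hand":20},{"delta_rot":[0,0,0],"linear":[-13.8,0,5.9],"hand":20},{"delta_rot":[0,0,0],"linear":[-13.2,0,7.2],"hand":20},{"delta_rot":[0,0,0],"linear":[-12.4,0,8.5],"hand":20},{"delta_rot":[0,0,0],"linear":[-11.5,0,9.7],"hand":20},{"delta_rot":[0,0,0],"linear":[0,0,0],"hand":20}]}}

```text
time_s: 37.48
position: [0.5283, 0.1733, 0.1323]
tool_rot: [179.9, 0.1, 2.4]
force: [-5.6, -3.2, 8.3]
opening: 0.0354
grasp_force: 47.0
```

Call:
{"fn": "send_rows", "kwargs": {"commands": [{"delta_rot":[0,0,0],"linear":[-10.4,0,10.8],"hand":20},{"delta_rot":[0,0,0],"linear":[-9.3,0,11.8],"hand":20},{"delta_rot":[0,0,0],"linear":[-8.1,0,12.7],"hand":20},{"delta_rot":[0,0,0],"linear":[-4.9,0,9.3],"hand":20},{"delta_rot":[0,0,0],"linear":[-3.7,0,8.2],"hand":20},{"delta_rot":[0,0,0],"linear":[-3.2,0,8.5],"hand":20},{"delta_rot":[0,0,0],"linear":[-1.8,0,5],"hand":20},{"delta_rot":[0,0,0],"linear":[0,0,1.5],"hand":20},{"delta_rot":[0,0,0],"linear":[0,0,0],"hand":20}]}}

```text
time_s: 38.6
position: [0.4867, 0.1714, 0.0638]
tool_rot: [179.9, 0.2, 2.4]
force: [-6.3, -3.7, 3.4]
opening: 0.0351
grasp_force: 52.3
```

Call:
{"fn": "send_rows", "kwargs": {"commands": [{"delta_rot":[0,0,0],"linear":[0,0,0],"hand":60},{"delta_rot":[0,0,0],"linear":[0,0,0],"hand":65},{"delta_rot":[0,0,0],"linear":[0,0,0],"hand":65},{"delta_rot":[0,0,0],"linear":[0,0,-40],"hand":65},{"delta_rot":[0,0,0],"linear":[0,0,-60],"hand":60},{"delta_rot":[0,0,0],"linear":[-27.5,34.6,0],"hand":60},{"delta_rot":[0,0,0],"linear":[-27.5,34.6,0],"hand":60},{"delta_rot":[0,0,0],"linear":[-27.5,34.6,0],"hand":60},{"delta_rot":[0,0,0],"linear":[0,0,0],"hand":60},{"delta_rot":[0,0,0],"linear":[0,0,0],"hand":60}]}}

```text
time_s: 39.85
position: [0.4109, 0.065, 0.1645]
tool_rot: [-180.0, -0.1, 2.4]
force: [0.2, 0.3, 0.8]
opening: 0.0512
grasp_force: 0.0
```

```bash
python3 - <<'E'
from h import *
s=arm.get_obs();print(s["position"],s["tool_rot"],s["opening"])
im,d,K,T=grab("side"); P=cloud(d,K,T); z=P[...,2]; m=(z>.055)&(z<.08)&(P[...,0]>.48)&(P[...,0]<.62)&(P[...,1]>.09)&(P[...,1]<.24); q=P[m]; q=q[abs(q[:,2]-.068)<.006]; print("lid z",len(q),np.linalg.lstsq(np.c_[q[:,:2],np.ones(len(q))],q[:,2],rcond=None)[0],q[:,2].mean())
im,d,K,T=grab("wrist"); P=cloud(d,K,T); z=P[...,2]; m=(abs(P[...,0]-.42)<.04)&(abs(P[...,1]-.064)<.03)&(z>.07)&(z<.12); q=P[m]; print("hasp",m.sum(),q.mean(0),q.min(0),q.max(0))
moves(hasp([2.6])+[0,0,.01])
R,p=rt(); D=np.diff(hasp(np.arange(2.6,-.01,-.2)),axis=0); print((D@R*1000).round(1)[:,[0,2]].tolist())
E
```

```text
[0.41087311 0.06504008 0.16452552] [-1.79989327e+02 -8.28090251e-02  2.37993834e+00] 0.05118392221624746
lid z 1180 [ 0.00061649 -0.00253566  0.06693949] 0.06688511392592679
hasp 1823 [0.432942   0.0647737  0.08991097] [0.4024757  0.0426909  0.07094066] [0.45999593 0.08867877 0.1043753 ]
[-1.9, 1.3, 104.3]
[[4.4, -9.9], [6.3, -8.8], [7.9, -7.4], [9.2, -5.7], [10.2, -3.7], [10.7, -1.6], [10.8, 0.5], [10.5, 2.7], [9.8, 4.7], [8.6, 6.6], [7.2, 8.1], [5.4, 9.4], [3.4, 10.3]]
```

Call:
{"fn": "send_rows", "kwargs": {"commands": [{"delta_rot":[0,0,0],"linear":[-1,1,40],"hand":60},{"delta_rot":[0,0,0],"linear":[0,0,40],"hand":60},{"delta_rot":[0,0,0],"linear":[0,0,26],"hand":60},{"delta_rot":[0,0,0],"linear":[0,0,0],"hand":60},{"delta_rot":[0,0,0],"linear":[0,0,0],"hand":10},{"delta_rot":[0,0,0],"linear":[0,0,0],"hand":10},{"delta_rot":[0,0,0],"linear":[0,0,0],"hand":10},{"delta_rot":[0,0,0],"linear":[0,0,0],"hand":10}], "newtons": 25}}

```text
time_s: 40.95
position: [0.4105, 0.063, 0.0595]
tool_rot: [179.9, -0.1, 2.5]
force: [-1.0, -5.5, 2.9]
opening: 0.0233
grasp_force: 27.0
```

Call:
{"fn": "send_rows", "kwargs": {"commands": [{"delta_rot":[0,0,0],"linear":[4.4,0,-9.9],"hand":10},{"delta_rot":[0,0,0],"linear":[6.3,0,-8.8],"hand":10},{"delta_rot":[0,0,0],"linear":[7.9,0,-7.4],"hand":10},{"delta_rot":[0,0,0],"linear":[9.2,0,-5.7],"hand":10},{"delta_rot":[0,0,0],"linear":[10.2,0,-3.7],"hand":10},{"delta_rot":[0,0,0],"linear":[10.7,0,-1.6],"hand":10},{"delta_rot":[0,0,0],"linear":[10.8,0,0.5],"hand":10},{"delta_rot":[0,0,0],"linear":[10.5,0,2.7],"hand":10},{"delta_rot":[0,0,0],"linear":[9.8,0,4.7],"hand":10},{"delta_rot":[0,0,0],"linear":[8.6,0,6.6],"hand":10},{"delta_rot":[0,0,0],"linear":[7.2,0,8.1],"hand":10},{"delta_rot":[0,0,0],"linear":[5.4,0,9.4],"hand":10},{"delta_rot":[0,0,0],"linear":[0,0,0],"hand":10}]}}

```text
time_s: 42.58
position: [0.5139, 0.0676, 0.0648]
tool_rot: [179.9, -0.4, 2.4]
force: [4.2, -3.6, 5.7]
opening: 0.0229
grasp_force: 29.7
```

Call:
{"fn": "send_rows", "kwargs": {"commands": [{"delta_rot":[0,0,0],"linear":[1,0,6],"hand":10},{"delta_rot":[0,0,0],"linear":[0,0,0],"hand":10},{"delta_rot":[0,0,0],"linear":[0,0,0],"hand":60},{"delta_rot":[0,0,0],"linear":[0,0,0],"hand":60},{"delta_rot":[0,0,0],"linear":[0,0,0],"hand":60},{"delta_rot":[0,0,0],"linear":[0,0,-55],"hand":60},{"delta_rot":[0,0,0],"linear":[0,0,-55],"hand":60},{"delta_rot":[0,0,0],"linear":[-2,-45,0],"hand":60},{"delta_rot":[0,0,0],"linear":[-2,-45,0],"hand":65},{"delta_rot":[0,0,0],"linear":[-2,-45,0],"hand":65},{"delta_rot":[0,0,0],"linear":[-2,-45,0],"hand":65},{"delta_rot":[0,0,0],"linear":[-1,-45,0],"hand":65},{"delta_rot":[0,0,0],"linear":[0,0,0],"hand":65},{"delta_rot":[0,0,0],"linear":[0,0,0],"hand":65}]}}

```text
time_s: 44.32
position: [0.4922, 0.2923, 0.1667]
tool_rot: [180.0, 0.1, 2.5]
force: [0.1, -0.0, 0.3]
opening: 0.0553
grasp_force: 0.0
```

```bash
python3 - <<'E'
from h import *
s=arm.get_obs();print(s["position"],s["tool_rot"],s["opening"])
im,d,K,T=grab("wrist"); P=cloud(d,K,T); z=P[...,2]; cv2.imwrite("pics/w5.png",im)
print(lever([0],[0]))
for nm,m in(("lever",(abs(P[...,0]-.497)<.03)&(abs(P[...,1]-.293)<.03)&(z>.138)&(z<.16)),("lug",(abs(P[...,0]-.514)<.012)&(abs(P[...,1]-.068)<.014)&(z>.08)&(z<.11)),("hasp",(abs(P[...,0]-.48)<.02)&(abs(P[...,1]-.068)<.014)&(z>.07)&(z<.15))):
    q=P[m]; print(nm,m.sum(), (q.mean(0),q.min(0),q.max(0), cv2.minAreaRect(q[:,:2].astype(np.float32)*1000)) if len(q) else "")
im,d,K,T=grab("side"); P=cloud(d,K,T); z=P[...,2]; m=(abs(P[...,0]-.514)<.012)&(abs(P[...,1]-.066)<.018)&(z>.08)&(z<.11); print("side lug",m.sum(),P[m].mean(0),P[m].max(0))
moves(lever([0],[0]))
R,p=rt(); c=[(0,0),(0,.006),(0,.012),(0,.019)]+[(t,.0185) for t in np.arange(.1,.81,.1)]+[(.8,.012),(.8,.006),(.8,0)]
c=np.array(c); D=np.diff(lever(c[:,0],c[:,1]),axis=0); print((D@R*1000).round(1)[:,[0,2]].tolist())
E
```

```text
[0.49216281 0.29230962 0.16665376] [1.79962569e+02 5.81713247e-02 2.46185323e+00] 0.05527040369036539
[[0.49617946 0.29293102 0.1386852 ]]
lever 1832 (array([0.50112327, 0.29287769, 0.14692605]), array([0.48879038, 0.27581446, 0.13803331]), array([0.50953231, 0.3099807 , 0.15124439]), ((498.9961853027344, 292.7460632324219), (20.35712242126465, 34.006614685058594), 2.5016441345214844))
lug 454 (array([0.51462164, 0.07179015, 0.09084775]), array([0.51046295, 0.05722387, 0.08002062]), array([0.51748241, 0.08116849, 0.0963359 ]), ((514.048828125, 69.1299057006836), (6.2891316413879395, 24.065237045288086), 2.831265449523926))
hasp 1267 (array([0.47998813, 0.06890313, 0.07569157]), array([0.46004711, 0.05417338, 0.07005206]), array([0.49993997, 0.08197079, 0.08744957]), ((480.0594482421875, 67.9988021850586), (27.778976440429688, 39.8765754699707), 89.65258026123047))
side lug 33 [0.51413447 0.06293088 0.08827879] [0.5175122  0.07520284 0.09521054]
[3.6, -1.2, 68.2]
[[-2.3, -5.5], [-2.3, -5.5], [-2.7, -6.4], [13.0, -4.2], [13.2, -3.4], [13.5, -2.0], [13.6, -0.7], [13.6, 0.7], [13.5, 2.0], [13.2, 3.4], [12.8, 4.7], [-2.5, 6.0], [-2.3, 5.5], [-2.3, 5.5]]
```

View pics/w5.png

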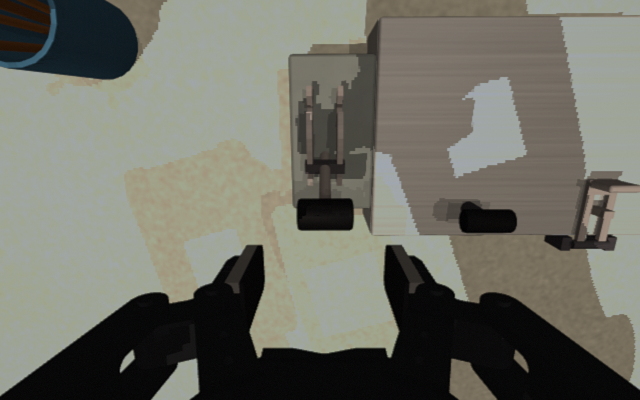

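Wrist view: lid shut, hasp flat over the lid at (600,195), lever grip at (325,214) in the near notch, jar well away at (80,40). Now the lever.

Call:
{"fn": "send_rows", "kwargs": {"commands": [{"delta_rot":[0,0,0],"linear":[5,-1,30],"hand":65},{"delta_rot":[0,0,0],"linear":[0,0,25],"hand":65},{"delta_rot":[0,0,0],"linear":[0,0,14],"hand":65},{"delta_rot":[0,0,0],"linear":[0,0,0],"hand":65},{"delta_rot":[0,0,0],"linear":[0,0,0],"hand":20},{"delta_rot":[0,0,0],"linear":[0,0,0],"hand":20},{"delta_rot":[0,0,0],"linear":[0,0,0],"hand":20},{"delta_rot":[0,0,0],"linear":[0,0,0],"hand":20}], "newtons": 50}}

```text
time_s: 45.42
position: [0.4983, 0.2935, 0.0995]
tool_rot: [180.0, -0.1, 2.4]
force: [-2.2, -4.4, 5.7]
opening: 0.0331
grasp_force: 50.9
```

Call:
{"fn": "send_rows", "kwargs": {"commands": [{"delta_rot":[0,0,0],"linear":[-2.3,0,-5.5],"hand":20},{"delta_rot":[0,0,0],"linear":[-2.3,0,-5.5],"hand":20},{"delta_rot":[0,0,0],"linear":[-2.7,0,-6.4],"hand":20},{"delta_rot":[0,0,0],"linear":[0,0,0],"hand":20},{"delta_rot":[0,0,0],"linear":[0,0,0],"hand":20}]}}

```text
time_s: 46.05
position: [0.4907, 0.2933, 0.1157]
tool_rot: [180.0, -0.1, 2.4]
force: [3.0, -4.7, -3.4]
opening: 0.0329
grasp_force: 50.1
```

Call:
{"fn": "send_rows", "kwargs": {"commands": [{"delta_rot":[0,0,0],"linear":[13,0,-4.7],"hand":20},{"delta_rot":[0,0,0],"linear":[13.2,0,-3.4],"hand":20},{"delta_rot":[0,0,0],"linear":[13.5,0,-2],"hand":20},{"delta_rot":[0,0,0],"linear":[13.6,0,-0.7],"hand":20},{"delta_rot":[0,0,0],"linear":[13.6,0,0.7],"hand":20},{"delta_rot":[0,0,0],"linear":[13.5,0,2],"hand":20},{"delta_rot":[0,0,0],"linear":[13.2,0,3.4],"hand":20},{"delta_rot":[0,0,0],"linear":[12.8,0,4.7],"hand":20},{"delta_rot":[0,0,0],"linear":[0,0,0],"hand":20},{"delta_rot":[0,0,0],"linear":[0,0,0],"hand":20}]}}

```text
time_s: 47.3
position: [0.5958, 0.2977, 0.1149]
tool_rot: [180.0, 0.1, 2.4]
force: [-3.1, -3.8, -3.9]
opening: 0.0334
grasp_force: 49.9
```

Call:
{"fn": "send_rows", "kwargs": {"commands": [{"delta_rot":[0,0,0],"linear":[-2.5,0,6],"hand":20},{"delta_rot":[0,0,0],"linear":[-2.3,0,5.5],"hand":20},{"delta_rot":[0,0,0],"linear":[-2.3,0,5.5],"hand":20},{"delta_rot":[0,0,0],"linear":[0,0,0],"hand":20},{"delta_rot":[0,0,0],"linear":[0,0,0],"hand":20}]}}

```text
time_s: 47.92
position: [0.5905, 0.2974, 0.1002]
tool_rot: [180.0, -0.1, 2.4]
force: [-2.0, -5.7, 0.9]
opening: 0.033
grasp_force: 50.7
```

Call:
{"fn": "send_rows", "kwargs": {"commands": [{"delta_rot":[0,0,0],"linear":[0,0,0],"hand":60},{"delta_rot":[0,0,0],"linear":[0,0,0],"hand":65},{"delta_rot":[0,0,0],"linear":[0,0,0],"hand":65},{"delta_rot":[0,0,0],"linear":[0,0,-40],"hand":65},{"delta_rot":[0,0,0],"linear":[0,0,-60],"hand":65},{"delta_rot":[0,0,0],"linear":[-50,0,-40],"hand":65},{"delta_rot":[0,0,0],"linear":[-50,0,0],"hand":65},{"delta_rot":[0,0,0],"linear":[0,0,0],"hand":65},{"delta_rot":[0,0,0],"linear":[0,0,0],"hand":65}]}}

```text
time_s: 49.05
position: [0.4914, 0.2939, 0.2381]
tool_rot: [-180.0, -0.1, 2.4]
force: [1.1, 0.6, 0.2]
opening: 0.0557
grasp_force: 0.0
```

```bash
python3 - <<'E'
from h import *
im,d,K,T=grab("wrist"); P=cloud(d,K,T); z=P[...,2]; cv2.imwrite("pics/w6.png",im)
L=lever([.8,.8],[0,.012]); print("home",L[0],"ridge",L[1])
for nm,m in(("lever",(abs(P[...,0]-L[0][0])<.03)&(abs(P[...,1]-.297)<.03)&(z>.125)&(z<.17)),("lug",(abs(P[...,0]-.514)<.012)&(abs(P[...,1]-.068)<.014)&(z>.08)&(z<.11))):
    q=P[m]; print(nm,m.sum(), (q.mean(0),q.min(0),q.max(0), cv2.minAreaRect(q[:,:2].astype(np.float32)*1000)) if len(q) else "")
for n in("side","scene"):
    im,d,K,T=grab(n); P=cloud(d,K,T); z=P[...,2]; m=(abs(P[...,0]-L[0][0])<.03)&(abs(P[...,1]-.297)<.025)&(z>.125)&(z<.17); print(n,m.sum(),P[m].mean(0),P[m].min(0),P[m].max(0)); moulds(n,(.3,-.42),(.72,-.06))
E
```

```text
home [0.58800157 0.29677951 0.1386852 ] ridge [0.5926705  0.2969752  0.14973793]
lever 1291 (array([0.58397902, 0.29667949, 0.14707596]), array([0.57395956, 0.2794925 , 0.1251641 ]), array([0.59481192, 0.31380453, 0.15141792]), ((584.3822021484375, 296.63763427734375), (19.75165367126465, 34.01264190673828), 2.6675734519958496))
lug 253 (array([0.51453851, 0.07113447, 0.09139095]), array([0.51047525, 0.05746414, 0.08004499]), array([0.51746078, 0.08178188, 0.09753828]), ((514.09619140625, 69.57979583740234), (6.16240119934082, 24.296415328979492), 3.7427101135253906))
side 69 [0.58371009 0.28824279 0.14066444] [0.57541736 0.27282169 0.12550957] [0.59615497 0.31101436 0.14999788]
scene 58 [0.58782385 0.29202322 0.14501114] [0.57384302 0.27688947 0.13147204] [0.59614407 0.31122423 0.15376679]
```

View pics/w6.png

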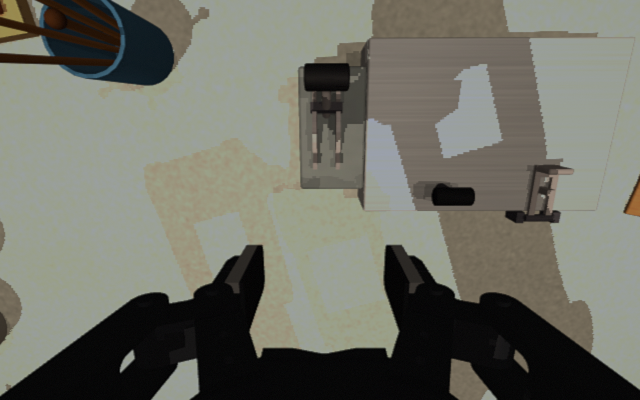

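The lever grip is at (327,77) with its top at z 0.1514, the same height as in the near notch, so it is fully home. Lid and hasp are shut and the board is empty.

```bash
python3 -c "from station import arm; print(arm.job_done())"
```

```text
the job is handed in; nothing more can be done
None
```

The job is handed in: the three moulds on the ware board lie flat side by side in the drying box, with the lid shut, the hasp down over its catch and the vent lever home in the far notch; the jar and the bowl were not touched.

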